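# Take the battery canister off its stand and load it from the charger

### The arm

A 6-joint arm with a two-finger parallel gripper is mounted at the origin on a cart in front of the work surface, level with it; the furniture and walls round the work are solid. World frame = base frame: x ahead of the robot, y to its left, z up, the work surface at z = 0. Lengths are in mm, angles in rad, forces in N, time in s.
With the tool pointing down it reaches from about 350 to 875 mm from the base axis. Payload 4.2 kg.
Tool frame: the origin (TCP) lies at the very end of the fingers, on their centre line; the grasp point (between the pads) lies arm.grip_point_offset behind it (arm.grip_point_offset is the distance from the TCP to the grasp point, in mm); z points along the fingers, y is the line along which they close (so a half turn about z gives the same grasp; the last joint's range is limited). The gripper opens to 85 mm and grips with 20 to 120 N. Pads are 22 mm wide; open, the fingers measure 114 mm over their backs; the gripper's body (76 mm by 85 mm) begins 54 mm behind the grasp point. The pads swing forward as they close: fully open they stand 13 mm farther back than shut.
Start: joints at [-0.982, 0.385, 0.008, 0, -1.194, -0.259], TCP at [202.424, -591.29, 231.312] pointing down, gripper open.
Joint ranges: [-3.14, 3.14], [-1.21, 2.06], [-1.07, 1.41], [-3.16, 2.05], [-2.99, -0.16], [-3.1, 3.1]. Speed limits (rad/s): [2.79, 2.79, 3.14, 3.14, 3.14, 3.14].

### API

Orientations are given as a unit quaternion [x, y, z, w].
In Python, from bench import arm, cams, ticket gives the robot as it stands.
- The arm moves only by the tool servo_tool, never from a script. Its argument "commands" is a list that holds one entry, the list of rows, each a list of 7 numbers: the closure in counts, from 0 (fully open) to 255 (shut), then the shift along the tool's x, y, z in m, then the turn, a rotation vector about the tool's x, y, z in degrees. In form: [[[grip, x, y, z, ax, ay, az], ...]]. A call has 1 to 10 rows; each row shifts and turns the commanded pose from where the row before left it, along the tool's axes as they then stand; what a row does not reach is not made up. A row lasts 1/12 s, in which the tool goes at most 41.7 mm and 7.16 degrees, less where a joint would pass 70% of its speed; a pose out of reach is approached as far as the arm can. A call with a gripper value outside its range is refused whole. The fingers move at their own pace and stop on an object; the grip force is fixed at half the most. Time passes only in rows, so rows that do not move let the fingers close. It gives the time, the measured TCP pose, the force, the opening and the grip force at its end, in the units of the state.
- arm.read_state(): the state, without advancing time (a new reading comes with each control period).
- cams.get_image(name): name is "side" or "top" or "wrist"; returns a dict with "frame" (480x640x3 uint8, blue, green, red), "K" (3x3 intrinsics, pixels), "T" (4x4, takes a point from camera to world coordinates). Camera axes: x right, y up, looking along -z (the intrinsics and any distortion apply to the point x, -y, -z); pixel columns grow to the right and rows downward; lengths in mm; the calibration is good to about 2 mm. A picture is of the moment at which its call begins. There is no depth.
- ticket.job_done(): hands the job in; it is judged then, once.
The state is a dict: "clock": time; "joints": joint angles; "joint_vel": joint speeds; "joint_efforts": joint torques, N m; "position": TCP position; "ee_rot": TCP orientation; "contact_force": force on the tool from outside, world axes, zero at the start; "wrist_torque": the same for the moment, N m; "gripper_width": finger opening in mm; "grasp_force": force on a finger pad.
Only numpy, scipy, OpenCV 4.12 (cv2) and the standard library are available. Lean on these libraries where they do the work, as an engineer would, in place of code of your own. Each camera call takes 0.05 s, during which the arm holds its last target. There are 200 camera calls.

### The job

Pack the charged battery sticks for transport: turn the clamp knob all the way out to free the round canister, lift the canister off its stand by the centre handle and stand it upright on the bench. Then pull every battery stick that is in the charger straight up out of its well and stand it upright in the canister, and finally turn the clamp back in so that its lug points over the empty stand again. Leave the multimeter, the solder spool and the screwdriver alone.

Things in the scene. Friction and masses are not known exactly. Their poses are not given: they have to be found in the camera images.
- stand: grey steel stand, fixed for the run: square plate 200 x 200 mm, top 60 mm above the bench, with a tongue 70 mm wide reaching 180 mm from the origin along the stand's -x. Origin: on the bench under the plate's centre, where the canister stands; z up. Four lips 6 mm high round the canister's foot. The clamp's upright axis is at x = -140 mm, y = 0 in its frame.
- clamp (a joint): clamp knob angle, rad. 0: its steel lug (57 mm long from the axis, 18 mm wide) points along the stand's +x over the canister's foot and holds it down; grows counter-clockwise seen from above to a stop at 1.6 (lug crosswise). Turned out means 1.2 or more, turned in below 0.3. Slight friction (0.06 N m), stays where left. Starts at 0 to 0.2.
- clamp_grip (a point): centre of the clamp knob's grip bar, on the clamp's axis, 96.5 mm above the bench: black bar 56 mm long, 14 mm thick, reaching 12.5 mm above this point and 17 mm below it. Site x axis: along the bar and the lug (turns with the knob); pinch across its y.
- canister: round open aluminium canister, loose, 0.32 to 0.5 kg: 158 mm outside, 150 mm inside, rim 80 mm high; foot disc 180 mm wide, 6 mm thick, its top is the inner floor. Dividers 3 mm thick, 72 mm high along its x and y make four compartments; a stick stands freely, at any yaw, at x = +-32, y = +-32 mm. Origin: centre of the underside, z up. Starts on the stand's plate.
- canister_handle (a point): centre of the canister's handle, 121 mm above the canister's underside on its axis, carried by a post 14 mm across: black bar 64 mm long along the canister's x, 14 mm thick in y, 28 mm tall (14 mm above and below this point); axes as the canister's; pinch it from above across y
- charger: black charger block with a grey front, fixed for the run, 77 x 226 x 80 mm (x, y, z), origin on the bench under its middle, front to its own -x. Four square wells 33 mm wide and 70 mm deep in a row along its y, at y = -78, -26, 26 and 78 mm, x = 0; well floor 10 mm above the bench.
- multimeter: yellow and black hand multimeter, 136 x 68 x 47 mm, loose bystander, origin at the centre of its underside
- solder_spool: spool of solder wire, 60 mm across, 38 mm high, loose bystander, origin at the centre of its underside
- screwdriver: red screwdriver, 26 x 197 x 25 mm, lying loose on the bench near its front edge, bystander, origin at the centre of its underside
- cell1: battery stick, 30 x 30 x 120 mm square bar with rounded edges, grey with a black band near its top end, 0.13 kg, loose; origin at the centre of its lower end, z along its length to the top. At the start it stands in a well of the charger with its sides parallel to the charger's, top 130 mm above the bench, so that 50 mm stand out. Three or four of the four sticks are present.
- cell2: battery stick, 30 x 30 x 120 mm square bar with rounded edges, grey with a black band near its top end, 0.13 kg, loose; origin at the centre of its lower end, z along its length to the top. At the start it stands in a well of the charger with its sides parallel to the charger's, top 130 mm above the bench, so that 50 mm stand out. Three or four of the four sticks are present.
- cell3: battery stick, 30 x 30 x 120 mm square bar with rounded edges, grey with a black band near its top end, 0.13 kg, loose; origin at the centre of its lower end, z along its length to the top. At the start it stands in a well of the charger with its sides parallel to the charger's, top 130 mm above the bench, so that 50 mm stand out. Three or four of the four sticks are present.
- cell4: battery stick, 30 x 30 x 120 mm square bar with rounded edges, grey with a black band near its top end, 0.13 kg, loose; origin at the centre of its lower end, z along its length to the top. At the start it stands in a well of the charger with its sides parallel to the charger's, top 130 mm above the bench, so that 50 mm stand out. Three or four of the four sticks are present.
Not all that is in view belongs to the job. What is shaped like the cell2 but green or pink is not meant.

How it is judged (in metres and radians):
On the way, in this order (a step that is already met when the one before it is completed fails the run):
1. the clamp is turned out (at least 1.2 rad) while the canister still stands on the stand (value of joint clamp above 1.2 rad and height (world z) of canister above 0.05 m), for 0.2 s.
2. the canister stands upright on the bench, off its stand (height (world z) of canister below 0.008 m and angle between canister's own z axis and vertical below 0.08 rad), for 0.3 s.
At the end, for the whole second after the job is handed in: Canister upright on the bench (underside within 8 mm of it, tilt < 0.08 rad); every stick present stands in it at rest (lower end within 75 mm of its axis and < 30 mm above its underside, tilt < 0.45 rad); clamp turned back below 0.3 rad (all of step 2 and linear speed of each of canister, cell1, cell2, cell3, cell4 below 0.03 m/s and horizontal distance between each of cell1, cell2, cell3, cell4 and canister below 0.075 m and z of each of cell1, cell2, cell3, cell4 in the frame of canister below 0.03 m and angle between each of cell1, cell2, cell3, cell4's own z axis and vertical below 0.45 rad and value of joint clamp below 0.3 rad); the robot touches nothing.
It fails at once if a bystander (multimeter, solder spool or screwdriver) is shifted more than 30 mm (distance of any of multimeter, solder_spool, screwdriver from where it was at the start of the episode above 0.03 m).
Of cell1, cell2, cell3, cell4 only 3 to 4 are there at a start; the rules pass over those that are not, and their reading is None.
At some moment in a run one of canister may be knocked a few centimetres aside while the robot is not near it.
Once in a run the grip may slacken for a moment while it holds something.
It also fails if it takes over 208 s, if anything falls off the work surface, if the arm or the gripper's body presses on something with over 40 N, if the wrist force passes 120 N, or if a joint passes its speed limit or range.

## Working session

There is one attempt and no reset: what is moved stays moved. The work goes in short steps, Python scripts to look and compute and a tool call to move; the robot and the scene stay as the last step left them, time stands still between calls to the robot, and variables do not carry over. Pictures are saved under pics/ and viewed, at most 14 in all, crops included, and the job is handed in when it is done.

Besides the shell and the picture viewer there is one more tool, called after "Call:" as a command line: name --argument value ..., lists and objects as JSON in quotes. servo_tool: Moves the arm, as the interface text tells. Its arguments: {"type":"object","properties":{"commands":{"type":"array","items":{"type":"array","items":{"type":"array","items":{"type":"number"}}}}},"required":["commands"]}

```bash
mkdir -p pics; ls
cat > h.py <<'E'
import numpy as np, cv2, sys
from scipy.spatial.transform import Rotation as R
sys.path.insert(0,'.')
from bench import arm, cams, ticket
def ray(im,u,v):
    K,T=im['K'],im['T']
    d=np.linalg.inv(K)@[u,v,1.]; d=np.array([d[0],-d[1],-d[2]])
    return T[:3,3],T[:3,:3]@d
def onz(im,u,v,z):
    o,d=ray(im,u,v); return o+d*(z-o[2])/d[2]
def proj(im,p):
    T=im['T']; c=T[:3,:3].T@(np.asarray(p,float)-T[:3,3]); q=im['K']@[c[0],-c[1],-c[2]]; return q[:2]/q[2]
def snap(n,f):
    im=cams.get_image(n); cv2.imwrite('pics/'+f,im['frame']); np.savez('pics/'+f[:-4]+'.npz',**{k:im[k] for k in('frame','K','T')}); return im
def load(f): return dict(np.load('pics/'+f+'.npz'))
def delta(target,yaw=None):
    """tool-frame shift (mm) to the target, and turn (deg) to point down with tool y at yaw (deg)"""
    s=arm.read_state(); r=R.from_quat(s['ee_rot']); d=r.inv().apply(np.asarray(target)-s['position'])
    out=[np.round(d,1)]
    y=r.as_matrix()[:,1]; cur=np.degrees(np.arctan2(y[1],y[0])); out.append(round(cur,2))
    if yaw is not None:
        a=np.radians(yaw); best=None
        for k in(0,np.pi):
            ya=np.array([np.cos(a+k),np.sin(a+k),0]); z=np.array([0,0,-1.]); M=np.c_[np.cross(ya,z),ya,z]
            v=np.degrees((r.inv()*R.from_matrix(M)).as_rotvec())
            if best is None or np.linalg.norm(v)<np.linalg.norm(best): best=v
        out.append(np.round(best,2))
    return out
def st():
    s=arm.read_state(); print({k:np.round(s[k],3).tolist() for k in('clock','joints','position','contact_force','gripper_width','grasp_force')})
E
python3 - <<'E'
from h import *
st(); print(arm.grip_point_offset, arm.read_state()['ee_rot'])
for n in('top','side','wrist'):
    im=snap(n,n+'0.png'); print(n,im['K'].round(1).tolist(),im['T'].round(3).tolist())
E
```

```text
pics
{'clock': 0.0, 'joints': [-0.982, 0.386, 0.007, -0.0, -1.194, -0.259], 'position': [202.235, -590.744, 230.206], 'contact_force': [-0.195, -0.528, 0.463], 'gripper_width': 85.329, 'grasp_force': 0.0}
18.700000000000003 [-1.64079186e-01  9.86446548e-01  1.08333686e-03 -2.34625851e-04]
top [[455.4, 0.0, 319.3], [0.0, 455.4, 231.2], [0.0, 0.0, 1.0]] [[0.024, 0.992, -0.126, 375.48], [-0.999, 0.02, -0.027, -10.552], [-0.024, 0.127, 0.992, 1319.542], [0.0, 0.0, 0.0, 1.0]]
side [[504.5, 0.0, 320.3], [0.0, 504.5, 239.9], [0.0, 0.0, 1.0]] [[-0.836, 0.369, -0.406, 87.192], [-0.548, -0.573, 0.609, 685.627], [-0.007, 0.732, 0.681, 892.214], [0.0, 0.0, 0.0, 1.0]]
wrist [[383.9, 0.0, 316.8], [0.0, 383.9, 236.2], [0.0, 0.0, 1.0]] [[-0.324, -0.901, -0.288, 127.1], [0.946, -0.308, -0.101, -616.638], [0.002, -0.305, 0.952, 372.849], [0.0, 0.0, 0.0, 1.0]]
```

View pics/top0.png

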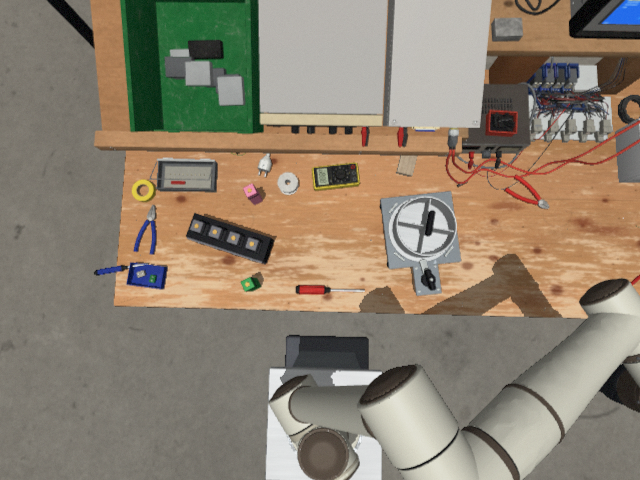

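View pics/side0.png

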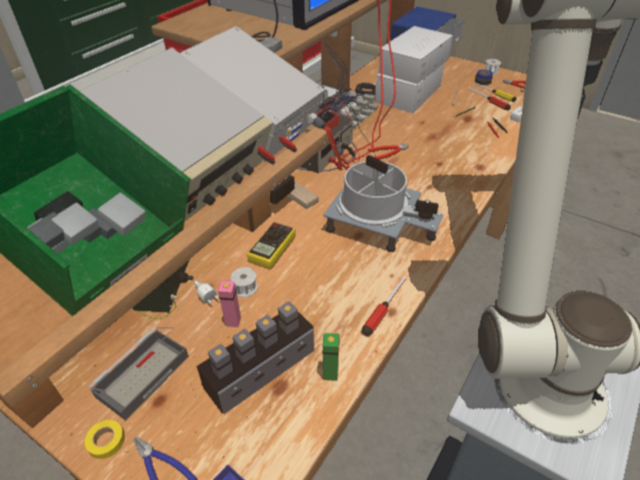

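The top view shows the stand with the canister at (422,228), the clamp knob at (428,278), and the charger with four sticks from (196,226) to (252,244). The spool is at (288,182), the multimeter at (336,176), the screwdriver from (297,290) to (365,290), and green and pink decoy blocks at (251,283) and (252,191). The side view confirms four sticks are present.

Run:
```python
from h import *
im=load('top0'); f=im['frame']
a=cv2.resize(f[180:300,370:470],None,fx=5,fy=5,interpolation=cv2.INTER_CUBIC)
b=cv2.resize(f[205:275,180:280],None,fx=3,fy=3,interpolation=cv2.INTER_CUBIC)
c=np.zeros((600,800,3),np.uint8); c[:600,:500]=a; c[:210,500:800]=b
cv2.imwrite('pics/c1.png',c)
hsv=cv2.cvtColor(f,cv2.COLOR_BGR2HSV)
# sticks: orange caps
roi=np.zeros(f.shape[:2],np.uint8); roi[205:275,180:280]=255
m=cv2.inRange(hsv,(0,0,110),(180,255,255))&roi
m2=cv2.inRange(hsv,(0,0,0),(180,255,50))&roi
cnt=max(cv2.findContours(m2,0,2)[0],key=cv2.contourArea); r=cv2.minAreaRect(cnt); print('charger',r,[onz(im,*p,80)[:2].round(0).tolist() for p in cv2.boxPoints(r)])
fill=cv2.drawContours(np.zeros_like(roi),[cv2.boxPoints(r).astype(int)],-1,255,-1)
n,l,s,ce=cv2.connectedComponentsWithStats(cv2.morphologyEx(cv2.inRange(hsv,(0,0,60),(180,255,255))&fill,cv2.MORPH_OPEN,np.ones((3,3))))
for i in range(1,n): 
    if s[i,4]>20: print(s[i],ce[i],onz(im,*ce[i],130).round(1))
m3=cv2.inRange(hsv,(0,0,0),(180,255,60)); z=np.zeros_like(roi); z[195:300,395:450]=255
n,l,s,ce=cv2.connectedComponentsWithStats(m3&z)
for i in range(1,n):
    if s[i,4]>20:
        rr=cv2.minAreaRect(np.argwhere(l==i)[:,::-1].astype(np.float32)); print('dark',s[i],ce[i],rr,[onz(im,*rr[0],h)[:2].round(1).tolist() for h in(60,109,195)])
```

```text
charger ((230.09544372558594, 237.374755859375), (84.38288879394531, 25.29743766784668), 18.88608741760254) [[513.0, 391.0], [580.0, 372.0], [509.0, 147.0], [443.0, 167.0]]
[190 220  13  13 130] [196.23846154 225.82307692] [534.4 349.1 130. ]
[208 226  14  13 132] [214.58333333 231.6969697 ] [519.7 299.2 130. ]
[227 232  13  13 130] [232.94615385 237.72307692] [504.6 249.6 130. ]
[245 237  14  14 141] [251.36170213 243.60283688] [490.1 200.1 130. ]
dark [425 211  10  25 146] [429.24657534 222.89726027] ((429.4399719238281, 222.91998291015625), (6.788225173950195, 24.607318878173828), 8.130102157592773) [[565.1, -281.8], [557.7, -271.3], [544.7, -252.8]]
dark [421 269  15  21 182] [428.02197802 279.45604396] ((429.00006103515625, 279.5000305175781), (19.091880798339844, 13.435027122497559), 45.0) [[408.5, -279.6], [407.3, -269.1], [405.0, -250.7]]
```

View pics/c1.png

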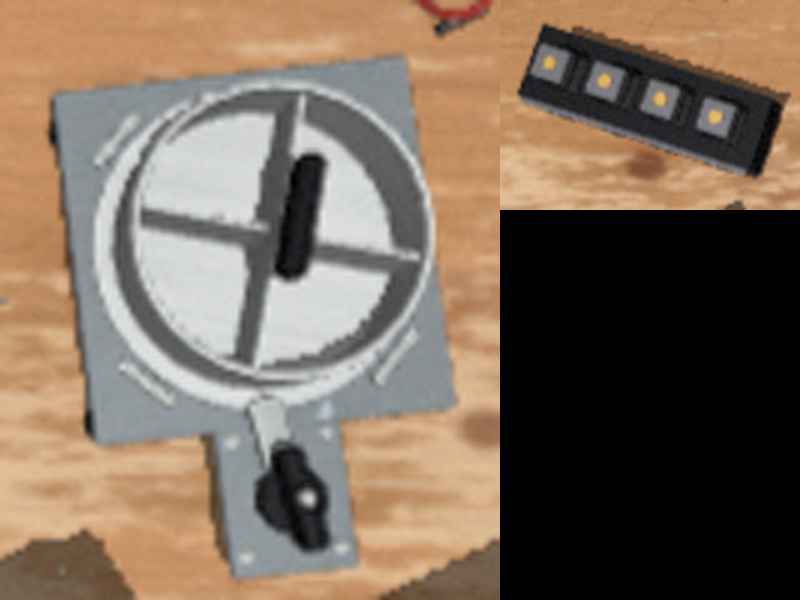

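Crop shows bar of clamp knob from (290,455) to (318,545) in crop pixels, plate corners (54,92), (406,57), (456,404), (95,441), and handle bar from (312,160) to (290,275).

Run:
```python
from h import *
im=load('top0')
P=lambda x,y,z: onz(im,370+(x+.5)/5-.5,180+(y+.5)/5-.5,z)[:2]
c=[P(*p,60) for p in((54,92),(406,57),(456,404),(95,441))]
print('plate',np.round(c,1).tolist(),'ctr',np.mean(c,0).round(1),[np.linalg.norm(c[i]-c[i-1]).round(1) for i in range(4)])
up=(c[0]+c[1]-c[2]-c[3]); a=np.degrees(np.arctan2(up[1],up[0])); print('stand yaw',a)
e=np.array([np.cos(np.radians(a)),np.sin(np.radians(a))]); print('clamp axis pred',np.mean(c,0)-140*e)
k=[P(290,455,109),P(318,545,109)]; print('knob',np.round(k,1),np.mean(k,0),np.linalg.norm(k[0]-k[1]),np.degrees(np.arctan2(*(k[0]-k[1])[::-1])))
k=[P(312,158,195),P(290,275,195)]; print('handle',np.round(k,1),np.mean(k,0),np.linalg.norm(k[0]-k[1]),np.degrees(np.arctan2(*(k[0]-k[1])[::-1])))
print('place',onz(im,328,235,0))
for n,p in dict(sd1=(297,290),sd2=(365,290),green=(251,283),mm=(336,190),spool=(288,190)).items(): print(n,onz(im,*p,20).round(0))
s=load('side0')
m=np.mean(c,0)-140*e; print('side knob px',proj(s,[*m,109]))
print(delta([*m,230],a+90))
```

```text
plate [[633.0, -145.5], [656.6, -341.9], [462.7, -366.7], [438.0, -169.3]] ctr [ 547.6 -255.9] [np.float64(196.4), np.float64(197.9), np.float64(195.5), np.float64(199.0)]
stand yaw 7.121923113495502
clamp axis pred [ 408.67390811 -273.22599145]
knob [[ 430.5 -265.6]
 [ 383.8 -279.9]] [ 407.14097929 -272.74365554] 48.896851184888696 17.010194760347556
handle [[ 574.4 -259.3]
 [ 515.4 -248. ]] [ 544.89450695 -253.6680215 ] 59.979365258080705 -10.823402594877226
place [ 5.32546212e+02 -2.53423047e-01  0.00000000e+00]
sd1 [371.  84.  20.]
sd2 [ 376. -108.   20.]
green [388. 216.  20.]
mm [662. -21.  20.]
spool [660. 119.  20.]
side knob px [426.53428486 201.61383025]
[array([-298.2,  233.7,    0.8]), np.float64(108.89), array([ 0.1 , -0.02, 11.77])]
```

Call:
servo_tool --commands '[[[0, -0.03, 0.0235, 0, 0, 0, 0], [0, -0.03, 0.0235, 0, 0, 0, 0], [0, -0.03, 0.0235, 0, 0, 0, 0], [0, -0.03, 0.0235, 0, 0, 0, 0], [0, -0.03, 0.0235, 0, 0, 0, 0], [0, -0.03, 0.0235, 0, 0, 0, 0], [0, -0.03, 0.0235, 0, 0, 0, 0], [0, -0.03, 0.0235, 0, 0, 0, 0], [0, -0.029, 0.023, 0, 0, 0, 1], [0, -0.029, 0.022, 0, 0, 0, 1]]]'

```text
clock: 0.98
position: [409.8, -272.8, 231.3]
ee_rot: [-0.147, 0.989, 0.0, -0.0]
contact_force: [1.3, -0.8, -1.2]
gripper_width: 85.4
grasp_force: 0.0
```

Call:
servo_tool --commands '[[[0, 0, 0, 0, 0, 0, 0], [0, 0, 0, 0, 0, 0, 0]]]'

```text
clock: 1.15
position: [410.3, -273.1, 231.2]
ee_rot: [-0.149, 0.989, 0.0, -0.0]
contact_force: [-0.5, -0.3, -0.9]
gripper_width: 85.5
grasp_force: 0.0
```

Run:
```python
from h import *
im=snap('wrist','w1.png'); st(); print(arm.read_state()['joint_vel'])
print(proj(im,[408.5,-273,109]),proj(im,[545,-254,195]),delta([408.5,-273,110],107))
```

```text
{'clock': 1.2, 'joints': [-0.259, 0.159, -0.307, -0.0, -1.105, -1.014], 'position': [409.567, -274.04, 231.111], 'contact_force': [-0.447, -0.233, -0.159], 'gripper_width': 85.509, 'grasp_force': 0.0}
[-0.03687058  0.00142475 -0.00012053  0.00286856  0.00146679  0.00033441]
[317.39404504 227.11184244] [281.64322173 479.61469372] [array([  0.6,   1.3, 121.1]), np.float64(107.01), array([ 0.02, -0.03,  0.01])]
```

View pics/w1.png

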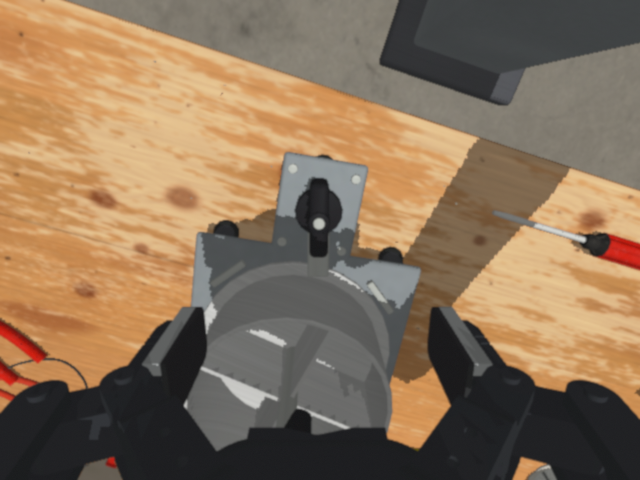

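Wrist view: the knob bar runs from (319,180) to (318,255), with the axis dot at (319,224). The canister handle is hidden by the gripper.

Run:
```python
from h import *
im=load('w1'); f=im['frame']; print(im['T'][:3,3])
hsv=cv2.cvtColor(f,cv2.COLOR_BGR2HSV)
m=(hsv[...,2]<45).astype(np.uint8)[170:265,310:328]; r=np.where(m.sum(1)>6)[0]+170; print(r.min(),r.max())
for p in((319,180),(318.5,217.5),(318,255),(319,224)): print(p,onz(im,*p,109).round(1),onz(im,*p,115).round(1))
t=load('top0'); print('dot top',onz(t,370+307.5/5-.5,180+498.5/5-.5,109))
o1,d1=ray(im,319,224); o2,d2=ray(t,431,279.2)
A=np.c_[d1,-d2]; q=np.linalg.lstsq(A,o2-o1,rcond=None)[0]; print(o1+d1*q[0],o2+d2*q[1])
```

```text
[ 334.29250117 -296.43265649  373.72810104]
179 256
(319, 180) [ 375.7 -281.9  109. ] [ 374.8 -282.3  115. ]
(318.5, 217.5) [ 401.4 -274.4  109. ] [ 399.9 -274.9  115. ]
(318, 255) [ 428.8 -266.3  109. ] [ 426.7 -267.   115. ]
(319, 224) [ 405.9 -272.6  109. ] [ 404.3 -273.1  115. ]
dot top [ 408.16254921 -274.33849626  109.        ]
[ 405.9886636  -272.5689604   108.82129924] [ 408.15570855 -274.28328484  109.25337078]
```

Call:
servo_tool --commands '[[[0, 0.002, 0.0015, 0.03, 0, 0, 0], [0, 0, 0, 0.03, 0, 0, 0], [0, 0, 0, 0.03, 0, 0, 0], [0, 0, 0, 0.03, 0, 0, 0], [0, 0, 0, 0.026, 0, 0, 0], [0, 0, 0, 0, 0, 0, 0], [255, 0, 0, 0, 0, 0, 0], [255, 0, 0, 0, 0, 0, 0], [255, 0, 0, 0, 0, 0, 0], [255, 0, 0, 0, 0, 0, 0]]]'

```text
clock: 2.03
position: [408.1, -274.4, 87.1]
ee_rot: [-0.147, 0.989, -0.001, 0.002]
contact_force: [-0.5, -0.0, 0.8]
gripper_width: 38.5
grasp_force: 0.0
```

Call:
servo_tool --commands '[[[255, 0, 0, 0, 0, 0, 0], [255, 0, 0, 0, 0, 0, 0], [255, 0, 0, 0, 0, 0, 0]]]'

```text
clock: 2.28
position: [407.2, -273.0, 86.5]
ee_rot: [-0.147, 0.989, 0.0, 0.0]
contact_force: [-2.1, 7.6, 6.4]
gripper_width: 12.9
grasp_force: 59.0
```

Call:
servo_tool --commands '[[[255, 0, 0, 0, 0, 0, -5], [255, 0, 0, 0, 0, 0, -5], [255, 0, 0, 0, 0, 0, -5], [255, 0, 0, 0, 0, 0, -5], [255, 0, 0, 0, 0, 0, -5], [255, 0, 0, 0, 0, 0, -5]]]'

```text
clock: 2.78
position: [406.9, -272.6, 86.5]
ee_rot: [-0.4, 0.917, 0.001, 0.0]
contact_force: [-2.2, 7.8, 8.2]
gripper_width: 12.8
grasp_force: 59.2
```

Run:
```python
from h import *
st(); print(delta([407,-273,86],137))
```

```text
{'clock': 2.783, 'joints': [-0.259, 0.323, -0.509, -0.002, -0.739, -0.488], 'position': [406.928, -272.577, 86.492], 'contact_force': [-2.182, 7.753, 8.181], 'gripper_width': 12.768, 'grasp_force': 59.199}
[array([ 0.3, -0.3,  0.5]), np.float64(137.13), array([0.05, 0.07, 0.13])]
```

Forces are small, so I continue another 46°.

Call:
servo_tool --commands '[[[255, 0, 0, 0, 0, 0, -5], [255, 0, 0, 0, 0, 0, -5], [255, 0, 0, 0, 0, 0, -5], [255, 0, 0, 0, 0, 0, -5], [255, 0, 0, 0, 0, 0, -5], [255, 0, 0, 0, 0, 0, -5], [255, 0, 0, 0, 0, 0, -5], [255, 0, 0, 0, 0, 0, -5], [255, 0, 0, 0, 0, 0, -5], [255, 0, 0, 0, 0, 0, -1]]]'

```text
clock: 3.62
position: [406.3, -272.3, 86.5]
ee_rot: [0.726, -0.688, -0.001, -0.0]
contact_force: [-3.3, 9.3, 11.1]
gripper_width: 13.1
grasp_force: 59.4
```

Call:
servo_tool --commands '[[[255, 0, 0, 0, 0, 0, 0], [255, 0, 0, 0, 0, 0, 0], [255, 0, 0, 0, 0, 0, 0]]]'

```text
clock: 3.87
position: [406.3, -272.3, 86.5]
ee_rot: [0.725, -0.689, -0.001, -0.0]
contact_force: [-2.6, 10.0, 10.2]
gripper_width: 12.7
grasp_force: 59.4
```

Call:
servo_tool --commands '[[[120, 0, 0, 0, 0, 0, 0], [120, 0, 0, 0, 0, 0, 0], [120, 0, 0, 0, 0, 0, 0], [120, 0, 0, -0.03, 0, 0, 0], [120, 0, 0, -0.03, 0, 0, 0], [60, 0, 0, -0.03, 0, 0, 0], [0, 0, 0, -0.03, 0, 0, -5], [0, 0, 0, -0.03, 0, 0, -5], [0, 0, 0, -0.03, 0, 0, -5]]]'

```text
clock: 4.62
position: [406.8, -274.0, 266.9]
ee_rot: [0.81, -0.587, 0.0, 0.0]
contact_force: [0.7, -0.2, 0.1]
gripper_width: 85.4
grasp_force: 0.0
```

Call:
servo_tool --commands '[[[0, 0, 0, 0, 0, 0, -6], [0, 0, 0, 0, 0, 0, -6], [0, 0, 0, 0, 0, 0, -6], [0, 0, 0, 0, 0, 0, -6], [0, 0, 0, 0, 0, 0, -6], [0, 0, 0, 0, 0, 0, -6], [0, 0, 0, 0, 0, 0, -6], [0, 0, 0, 0, 0, 0, -6], [0, 0, 0, 0, 0, 0, -6], [0, 0, 0, 0, 0, 0, -6]]]'

```text
clock: 5.45
position: [407.0, -274.0, 265.2]
ee_rot: [0.995, -0.103, -0.0, 0.0]
contact_force: [0.8, 0.1, 0.2]
gripper_width: 85.4
grasp_force: 0.0
```

Run:
```python
from h import *
im=snap('wrist','w2.png'); t=snap('top','t2.png'); s=snap('side','s2.png'); st()
print(delta([546,-255,164],79.2)); print('pred',[proj(i,[546,-255,195]).round(0) for i in(im,t,s)])
c=np.zeros((500,800,3),np.uint8); c[:300,:400]=cv2.resize(im['frame'],(400,300)); c[:300,400:]=cv2.resize(s['frame'][120:270,290:490],(400,300)); c[300:,:400]=cv2.resize(t['frame'][200:300,360:560],(400,200))
cv2.imwrite('pics/c2.png',c)
```

```text
{'clock': 5.6, 'joints': [-0.261, 0.129, -0.255, 0.0, -1.187, 1.617], 'position': [407.001, -273.979, 265.185], 'contact_force': [0.356, -0.488, -0.352], 'gripper_width': 85.284, 'grasp_force': 0.0}
[array([131.8, -48.1, 101.2]), np.float64(-102.26), array([ 0.  ,  0.01, -1.46])]
pred [array([218.,  -7.]), array([430., 222.]), array([376., 159.])]
```

View pics/c2.png

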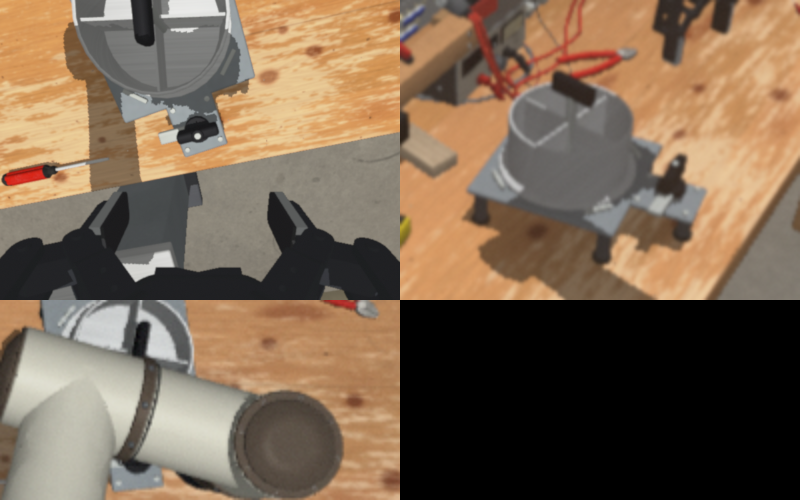

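The clamp lug is now crosswise, the canister is still on the stand, and the handle is where predicted.

Call:
servo_tool --commands '[[[0, 0.0265, -0.0096, 0, 0, 0, -1.5], [0, 0.0265, -0.0096, 0, 0, 0, 0], [0, 0.0265, -0.0096, 0, 0, 0, 0], [0, 0.0265, -0.0096, 0, 0, 0, 0], [0, 0.0265, -0.0096, 0, 0, 0, 0], [0, 0, 0, 0.025, 0, 0, 0], [0, 0, 0, 0.025, 0, 0, 0], [0, 0, 0, 0.025, 0, 0, 0], [0, 0, 0, 0.025, 0, 0, 0], [0, 0, 0, 0, 0, 0, 0]]]'

```text
clock: 6.43
position: [543.0, -250.7, 159.5]
ee_rot: [0.996, -0.094, -0.006, -0.001]
contact_force: [-1.2, -0.3, -0.9]
gripper_width: 85.5
grasp_force: 0.0
```

Call:
servo_tool --commands '[[[255, 0, 0, 0, 0, 0, 0], [255, 0, 0, 0, 0, 0, 0], [255, 0, 0, 0, 0, 0, 0], [255, 0, 0, 0, 0, 0, 0], [255, 0, 0, 0, 0, 0, 0], [255, 0, 0, 0, 0, 0, 0], [255, 0, 0, 0, 0, 0, 0], [255, 0, 0, 0, 0, 0, 0]]]'

```text
clock: 7.1
position: [546.6, -252.3, 166.7]
ee_rot: [0.996, -0.092, 0.001, 0.0]
contact_force: [-0.7, -1.2, 5.1]
gripper_width: 13.1
grasp_force: 59.3
```

Call:
servo_tool --commands '[[[255, 0, 0, -0.005, 0, 0, 0], [255, 0, 0, -0.01, 0, 0, 0], [255, 0, 0, -0.01, 0, 0, 0], [255, 0, 0, -0.01, 0, 0, 0], [255, 0, 0, -0.01, 0, 0, 0], [255, 0, 0, -0.005, 0, 0, 0], [255, 0, 0, 0, 0, 0, 0], [255, 0, 0, 0, 0, 0, 0]]]'

```text
clock: 7.77
position: [546.2, -251.6, 215.6]
ee_rot: [0.996, -0.092, 0.0, -0.0]
contact_force: [-0.5, -0.3, -4.5]
gripper_width: 13.2
grasp_force: 58.8
```

Run:
```python
from h import *
st(); print(delta([525,-15,217])); s=snap('side','s3.png'); cv2.imwrite('pics/c3.png',cv2.resize(s['frame'][100:300,250:490],None,fx=2,fy=2))
```

```text
{'clock': 7.767, 'joints': [-0.163, 0.356, -0.077, -0.0, -1.138, 1.549], 'position': [546.239, -251.616, 215.575], 'contact_force': [-0.539, -0.299, -4.526], 'gripper_width': 13.202, 'grasp_force': 58.795}
[array([ -64.5, -228.7,   -1.4]), np.float64(-100.61)]
```

View pics/c3.png

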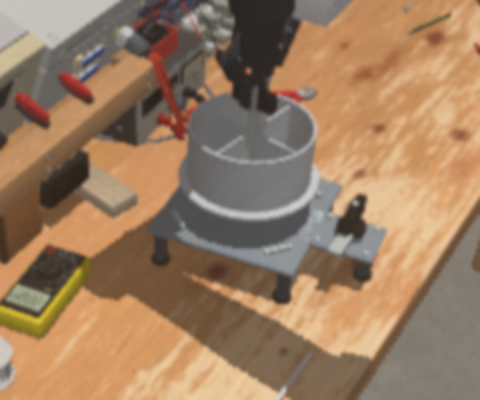

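The canister hangs level and clear of the stand and the lug. Next I carry it to the left.

Call:
servo_tool --commands '[[[255, -0.002, -0.007, 0, 0, 0, 0], [255, -0.004, -0.014, 0, 0, 0, 0], [255, -0.006, -0.022, 0, 0, 0, 0], [255, -0.008, -0.028, 0, 0, 0, 0], [255, -0.008, -0.028, 0, 0, 0, 0], [255, -0.008, -0.028, 0, 0, 0, 0], [255, -0.008, -0.028, 0, 0, 0, 0], [255, -0.008, -0.028, 0, 0, 0, 0], [255, -0.006, -0.022, 0, 0, 0, 0], [255, -0.004, -0.014, 0, 0, 0, 0]]]'

```text
clock: 8.65
position: [524.5, -22.0, 215.1]
ee_rot: [0.996, -0.091, -0.0, -0.0]
contact_force: [0.2, -0.1, -3.9]
gripper_width: 13.1
grasp_force: 58.8
```

Call:
servo_tool --commands '[[[255, -0.002, -0.01, 0, 0, 0, 0], [255, 0, 0, 0, 0, 0, 0], [255, 0, 0, 0, 0, 0, 0], [255, 0, 0, 0.012, 0, 0, 0], [255, 0, 0, 0.02, 0, 0, 0], [255, 0, 0, 0.02, 0, 0, 0], [255, 0, 0, 0.02, 0, 0, 0], [255, 0, 0, 0.012, 0, 0, 0], [255, 0, 0, 0, 0, 0, 0]]]'

```text
clock: 9.4
position: [523.2, -16.2, 128.2]
ee_rot: [0.996, -0.094, -0.004, 0.001]
contact_force: [-0.9, 0.6, -4.5]
gripper_width: 12.9
grasp_force: 58.9
```

Run:
```python
from h import *
st(); s=snap('side','s4.png'); cv2.imwrite('pics/c4.png',cv2.resize(s['frame'][140:360,190:450],None,fx=2,fy=2))
```

```text
{'clock': 9.4, 'joints': [0.279, 0.32, -0.378, -0.001, -0.881, 1.105], 'position': [523.167, -16.22, 128.182], 'contact_force': [-0.901, 0.557, -4.47], 'gripper_width': 12.888, 'grasp_force': 58.866}
```

View pics/c4.png

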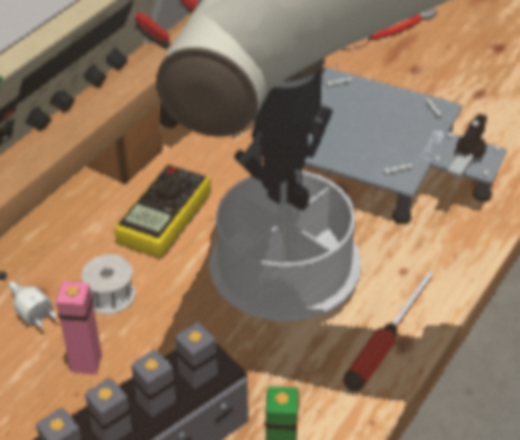

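The canister hangs about 20 mm above the bench, clear of the screwdriver and the multimeter. I lower it slowly.

Call:
servo_tool --commands '[[[255, 0, 0, 0.006, 0, 0, 0], [255, 0, 0, 0.006, 0, 0, 0], [255, 0, 0, 0.006, 0, 0, 0], [255, 0, 0, 0.003, 0, 0, 0], [255, 0, 0, 0.002, 0, 0, 0], [255, 0, 0, 0, 0, 0, 0], [255, 0, 0, 0, 0, 0, 0]]]'

```text
clock: 10.03
position: [525.6, -14.9, 108.4]
ee_rot: [0.996, -0.092, 0.0, 0.0]
contact_force: [0.3, 0.2, -3.4]
gripper_width: 12.9
grasp_force: 64.1
```

Call:
servo_tool --commands '[[[255, 0, 0, 0.001, 0, 0, 0], [255, 0, 0, 0, 0, 0, 0]]]'

```text
clock: 10.2
position: [525.6, -14.8, 107.5]
ee_rot: [0.996, -0.092, 0.0, -0.0]
contact_force: [-0.1, 0.3, -3.9]
gripper_width: 13.4
grasp_force: 64.1
```

Call:
servo_tool --commands '[[[255, 0, 0, 0.001, 0, 0, 0], [255, 0, 0, 0, 0, 0, 0], [255, 0, 0, 0.001, 0, 0, 0], [255, 0, 0, 0, 0, 0, 0], [255, 0, 0, 0, 0, 0, 0]]]'

```text
clock: 10.62
position: [525.5, -14.9, 106.7]
ee_rot: [0.996, -0.092, 0.0, 0.0]
contact_force: [-3.9, 1.9, 5.8]
gripper_width: 13.1
grasp_force: 65.6
```

The bench contact shows (force sign changed), so I release and rise.

Call:
servo_tool --commands '[[[0, 0, 0, 0, 0, 0, 0], [0, 0, 0, 0, 0, 0, 0], [0, 0, 0, 0, 0, 0, 0], [0, 0, 0, 0, 0, 0, 0], [0, 0, 0, -0.03, 0, 0, 0], [0, 0, 0, -0.03, 0, 0, 0], [0, 0, 0, -0.03, 0, 0, 0], [0, 0, 0, -0.03, 0, 0, 0], [0, 0, 0, -0.03, 0, 0, 6], [0, 0, 0, 0, 0, 0, 6]]]'

```text
clock: 11.45
position: [529.0, -14.8, 262.4]
ee_rot: [0.98, -0.198, 0.007, -0.002]
contact_force: [-0.0, -0.3, 0.6]
gripper_width: 85.6
grasp_force: 0.0
```

Call:
servo_tool --commands '[[[0, 0, 0, 0, 0, 0, 7], [0, 0, 0, 0, 0, 0, 7], [0, 0, 0, 0, 0, 0, 7], [0, 0, 0, 0, 0, 0, 7], [0, 0, 0, 0, 0, 0, 7], [0, 0, 0, 0, 0, 0, 7], [0, 0, 0, 0, 0, 0, 7], [0, 0, 0, 0, 0, 0, 7], [0, 0, 0, 0, 0, 0, 7], [0, 0, 0, 0, 0, 0, 7]]]'

```text
clock: 12.28
position: [525.6, -14.9, 255.2]
ee_rot: [-0.689, 0.725, -0.0, -0.0]
contact_force: [-0.0, -0.4, 0.0]
gripper_width: 85.6
grasp_force: 0.0
```

Call:
servo_tool --commands '[[[0, 0, 0, 0, 0, 0, 7], [0, 0, 0, 0, 0, 0, 7], [0, 0, 0, 0, 0, 0, 0]]]'

```text
clock: 12.53
position: [525.6, -14.9, 255.2]
ee_rot: [-0.597, 0.802, -0.0, 0.0]
contact_force: [0.1, 0.6, 0.1]
gripper_width: 85.1
grasp_force: 0.0
```

Run:
```python
from h import *
st(); print(delta([490,200,250],163.4))
```

```text
{'clock': 12.533, 'joints': [0.28, 0.198, -0.195, 0.0, -1.178, -0.572], 'position': [525.578, -14.937, 255.236], 'contact_force': [0.119, 0.555, 0.119], 'gripper_width': 85.146, 'grasp_force': 0.0}
[array([-195.6,   95.9,    5.2]), np.float64(163.28), array([-0.  , -0.  , -0.12])]
```

Call:
servo_tool --commands '[[[0, -0.0279, 0.0137, 0, 0, 0, 0], [0, -0.0279, 0.0137, 0, 0, 0, 0], [0, -0.0279, 0.0137, 0, 0, 0, 0], [0, -0.0279, 0.0137, 0, 0, 0, 0], [0, -0.0279, 0.0137, 0, 0, 0, 0], [0, -0.0279, 0.0137, 0, 0, 0, 0], [0, -0.0282, 0.0137, 0, 0, 0, 0], [0, 0, 0, 0, 0, 0, 0], [0, 0, 0, 0, 0, 0, 0]]]'

```text
clock: 13.28
position: [489.2, 201.3, 255.1]
ee_rot: [-0.6, 0.8, -0.0, -0.0]
contact_force: [0.9, -0.6, 0.1]
gripper_width: 85.5
grasp_force: 0.0
```

Run:
```python
from h import *
im=snap('wrist','w5.png'); t=snap('top','t5.png'); s=snap('side','s5.png'); st(); print(delta([490,200,91],163.4))
for i in (im,t,s): print([proj(i,p).round(0).tolist() for p in([490,200,130],[504.6,249.6,130],[525.5,-15,135])])
c=np.zeros((600,800,3),np.uint8); c[:360,:480]=cv2.resize(im['frame'],(480,360)); c[360:,:320]=cv2.resize(s['frame'][150:390,190:510],(320,240)); c[360:,320:]=cv2.resize(t['frame'][150:300,180:480],(480,240))
cv2.imwrite('pics/c5.png',c)
```

```text
{'clock': 13.433, 'joints': [0.694, 0.203, -0.188, 0.0, -1.18, -0.983], 'position': [489.517, 199.226, 255.25], 'contact_force': [-0.047, -0.193, 0.551], 'gripper_width': 85.53, 'grasp_force': 0.0}
[array([ -0.9,  -0.3, 164.3]), np.float64(163.42), array([ 0.01, -0.02,  0.02])]
[[313.0, 226.0], [313.0, 291.0], [143.0, -110.0]]
[[251.0, 244.0], [233.0, 238.0], [333.0, 232.0]]
[[287.0, 307.0], [265.0, 321.0], [331.0, 236.0]]
```

View pics/c5.png

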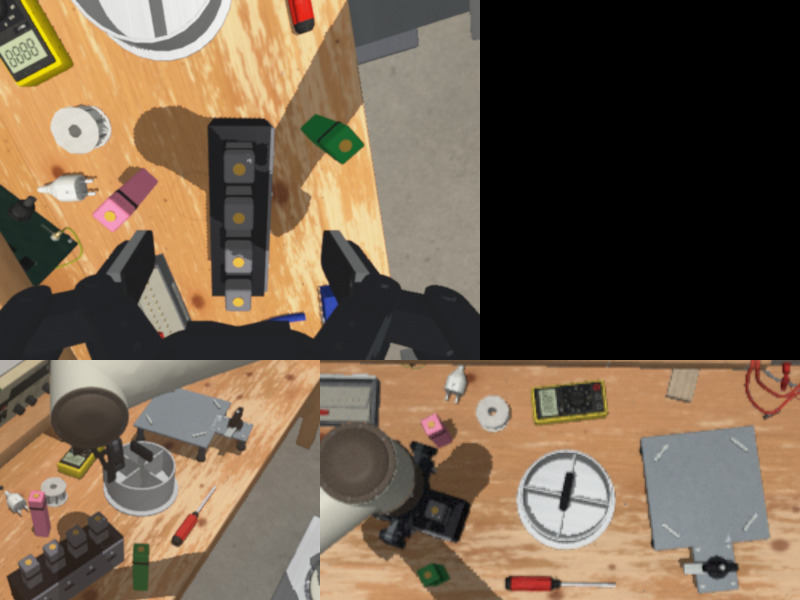

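The canister stands upright on the bench at about (567,497) in the composite, and the four sticks line up under the wrist camera at column ~239 (318 in full pixels).

```bash
cat >> h.py <<'E'
def caps(im,z=130):
    hsv=cv2.cvtColor(im['frame'],cv2.COLOR_BGR2HSV)
    m=cv2.morphologyEx(cv2.inRange(hsv,(12,120,90),(32,255,255)),cv2.MORPH_OPEN,np.ones((2,2)))
    n,l,s,c=cv2.connectedComponentsWithStats(m)
    return [(c[i].round(1),onz(im,*c[i],z)[:2].round(1)) for i in range(1,n) if 4<s[i,4]<400 and .6<s[i,2]/s[i,3]<1.6]
def handle(im,z=135,near=(525,-15)):
    v=cv2.cvtColor(im['frame'],cv2.COLOR_BGR2HSV)[...,2]
    n,l,s,c=cv2.connectedComponentsWithStats((v<60).astype(np.uint8)); p=proj(im,[*near,z]); out=[]
    for i in range(1,n):
        if 60<s[i,4]<2500 and np.linalg.norm(c[i]-p)<60:
            r=cv2.minAreaRect(np.argwhere(l==i)[:,::-1].astype(np.float32)); b=cv2.boxPoints(r)
            w=[onz(im,*q,z)[:2] for q in b]; k=0 if np.linalg.norm(w[0]-w[1])>np.linalg.norm(w[1]-w[2]) else 1
            e=w[k]-w[k+1]; a=np.degrees(np.arctan2(e[1],e[0]))
            out.append((np.mean(w,0).round(1),round((a+90)%180-90,1),np.linalg.norm(e).round(1),s[i,4]))
    return out
E
python3 - <<'E'
from h import *
w=load('w5'); t=load('t5')
for c in caps(w): print(c)
print(caps(load('top0')))
print(handle(t))
# rim: bright ring ellipse check via handle in side view
print(handle(load('s5')))
E
```

```text
(array([385.5,  14. ]), array([408.7,  81.9]))
(array([121. ,  44.5]), array([572.8,  51.7]))
(array([468.8,  60.7]), array([363.7, 122.6]))
(array([386.7,  68.6]), array([415. , 112.5]))
(array([468.1, 121.1]), array([370.2, 159.2]))
(array([400.1, 146. ]), array([417.3, 162.3]))
(array([461.2, 194.8]), array([383.2, 207.5]))
(array([319.6, 226.6]), array([485.9, 201.8]))
(array([404.5, 262. ]), array([432.6, 246.2]))
(array([147.2, 288.9]), array([626.3, 212.6]))
(array([319. , 291.7]), array([500.7, 251.7]))
(array([428.2, 329.3]), array([426.8, 307.6]))
(array([393.1, 334.6]), array([454.6, 304.4]))
(array([489.3, 340.5]), array([381.8, 331.4]))
(array([318.5, 350.3]), array([515.7, 301.7]))
(array([413.1, 354.4]), array([443.1, 327. ]))
(array([432.9, 379.1]), array([432.2, 355.1]))
(array([318.3, 403.2]), array([530.5, 351.8]))
[(array([496.7,  51.8]), array([1033.3, -453.7])), (array([633.4, 109.5]), array([ 872.7, -812.5])), (array([304., 131.]), array([799.8,  69.8])), (array([340.7, 131.9]), array([798.7, -29.6])), (array([357.5, 131.6]), array([800.3, -75.1])), (array([611
[... 1472 characters left out ...]
[445.3, 281.7]), array([ 402. , -306.5])), (array([595. , 279.5]), array([ 416.5, -687.4])), (array([247.9, 284.6]), array([382.6, 204.5])), (array([562.1, 288.6]), array([ 391.5, -603.2])), (array([205. , 291.5]), array([362.2, 316. ])), (array([576. , 291.5]), array([ 384.8, -638. ])), (array([518.5, 293. ]), array([ 377.6, -492.4])), (array([554.2, 294.9]), array([ 375. , -582.7]))]
[(array([680.5, -34.3]), np.float64(-82.9), np.float64(74.7), np.int32(437)), (array([525. , -15.6]), np.float64(-9.1), np.float64(60.0), np.int32(110))]
[(array([585.2,  60.7]), np.float64(-47.2), np.float64(169.8), np.int32(1063)), (array([528.5, -12.9]), np.float64(-42.7), np.float64(105.8), np.int32(280))]
```

Call:
servo_tool --commands '[[[0, -0.0005, 0.002, 0.03, 0, 0, 0], [0, 0, 0, 0.03, 0, 0, 0], [0, 0, 0, 0.03, 0, 0, 0], [0, 0, 0, 0.03, 0, 0, 0], [0, 0, 0, 0.03, 0, 0, 0], [0, 0, 0, 0.012, 0, 0, 0], [0, 0, 0, 0, 0, 0, 0], [255, 0, 0, 0, 0, 0, 0], [255, 0, 0, 0, 0, 0, 0]]]'

```text
clock: 14.18
position: [488.9, 201.0, 94.7]
ee_rot: [-0.597, 0.802, -0.0, 0.001]
contact_force: [-0.5, 0.6, -0.5]
gripper_width: 63.7
grasp_force: 0.0
```

Call:
servo_tool --commands '[[[255, 0, 0, 0, 0, 0, 0], [255, 0, 0, 0, 0, 0, 0], [255, 0, 0, 0, 0, 0, 0]]]'

```text
clock: 14.43
position: [488.4, 201.4, 94.7]
ee_rot: [-0.598, 0.802, -0.0, 0.001]
contact_force: [-0.2, -0.5, -0.7]
gripper_width: 29.2
grasp_force: 59.2
```

Call:
servo_tool --commands '[[[255, 0, 0, 0, 0, 0, 0], [255, 0, 0, -0.01, 0, 0, 0], [255, 0, 0, -0.015, 0, 0, 0], [255, 0, 0, -0.015, 0, 0, 0], [255, 0, 0, -0.02, 0, 0, 0], [255, 0, 0, -0.02, 0, 0, 0], [255, 0, 0, -0.02, 0, 0, 0], [255, 0, 0, -0.02, 0, 0, 0], [255, 0, 0, -0.02, 0, 0, 0], [255, 0, 0, 0, 0, 0, 0]]]'

```text
clock: 15.27
position: [489.5, 202.0, 238.1]
ee_rot: [-0.598, 0.802, -0.0, 0.004]
contact_force: [0.1, -0.5, -0.8]
gripper_width: 29.4
grasp_force: 59.8
```

```bash
cat >> h.py <<'E'
CAN=(525.3,-15.3,-10.0)
def comp(sx,sy,can=None):
    x,y,a=can or CAN; r=np.radians(a); c,s=np.cos(r),np.sin(r); dx,dy=32*sx,32*sy
    return np.array([x+c*dx-s*dy,y+s*dx+c*dy])
E
python3 - <<'E'
from h import *
st(); t=snap('top','t6.png'); print(handle(t)); s=snap('side','s6.png')
for a in((1,-1),(-1,-1),(1,1),(-1,1)):
    p=comp(*a); print(a,p.round(1),delta([*p,235],170))
E
```

```text
{'clock': 15.267, 'joints': [0.699, 0.213, -0.221, 0.002, -1.129, -0.988], 'position': [489.495, 201.989, 238.105], 'contact_force': [0.132, -0.474, -0.775], 'gripper_width': 29.378, 'grasp_force': 59.845}
[(array([680.5, -34.3]), np.float64(-82.9), np.float64(74.7), np.int32(431)), (array([525.1, -15.4]), np.float64(-9.1), np.float64(60.0), np.int32(112))]
(1, -1) [551.3 -52.4] [array([ 224.6, -133.7,   -1.5]), np.float64(163.38), array([-0.  ,  0.08, -6.62])]
(-1, -1) [488.2 -41.3] [array([231.9, -70.1,  -1.5]), np.float64(163.38), array([-0.  ,  0.08, -6.62])]
(1, 1) [562.4  10.7] [array([ 161. , -126.3,   -1.5]), np.float64(163.38), array([-0.  ,  0.08, -6.62])]
(-1, 1) [499.3  21.8] [array([168.4, -62.7,  -1.5]), np.float64(163.38), array([-0.  ,  0.08, -6.62])]
```

Call:
servo_tool --commands '[[[255, 0.0112, -0.0067, 0, 0, 0, 0], [255, 0.0225, -0.0134, 0, 0, 0, 0], [255, 0.0225, -0.0134, 0, 0, 0, 0], [255, 0.0225, -0.0134, 0, 0, 0, 0], [255, 0.0337, -0.02, 0, 0, 0, 0], [255, 0.0337, -0.02, 0, 0, 0, 0], [255, 0.0225, -0.0134, 0, 0, 0, 0], [255, 0.0225, -0.0134, 0, 0, 0, 0], [255, 0.0225, -0.0134, 0, 0, 0, 0], [255, 0.0112, -0.0066, 0, 0, 0, -3.3]]]'

```text
clock: 16.2
position: [550.7, -55.8, 231.3]
ee_rot: [-0.62, 0.785, 0.001, -0.002]
contact_force: [-0.2, 1.4, -1.4]
gripper_width: 29.3
grasp_force: 59.8
```

Call:
servo_tool --commands '[[[255, 0, 0, 0, 0, 0, -3.3], [255, 0, 0, 0, 0, 0, 0], [255, 0, 0, 0, 0, 0, 0]]]'

```text
clock: 16.45
position: [550.7, -53.3, 231.9]
ee_rot: [-0.642, 0.767, 0.001, -0.001]
contact_force: [-0.0, 0.8, -1.7]
gripper_width: 29.1
grasp_force: 59.8
```

Run:
```python
from h import *
st(); t=snap('top','t7.png'); s=snap('side','s7.png'); w=snap('wrist','w7.png'); print(handle(t))
p=comp(1,-1); print(p,delta([*p,91],170))
c=np.zeros((480,800,3),np.uint8); c[:300,:400]=cv2.resize(w['frame'],(400,300)); c[:300,400:]=cv2.resize(s['frame'][110:320,200:480],(400,300)); c[300:,:300]=cv2.resize(t['frame'][180:270,270:420],(300,180))
cv2.imwrite('pics/c7.png',c)
```

```text
{'clock': 16.45, 'joints': [0.196, 0.264, -0.167, -0.0, -1.143, -0.373], 'position': [550.71, -53.304, 231.864], 'contact_force': [-0.031, 0.78, -1.734], 'gripper_width': 29.11, 'grasp_force': 59.804}
[(array([551.3, -63.2]), np.float64(85.6), np.float64(70.8), np.int32(178)), (array([525.1, -15.2]), np.float64(-8.2), np.float64(59.9), np.int32(111))]
[551.25710641 -52.37058978] [array([-1.000e-01, -2.000e-01,  1.418e+02]), np.float64(169.98), array([ 0.06, -0.02, -0.02])]
```

View pics/c7.png

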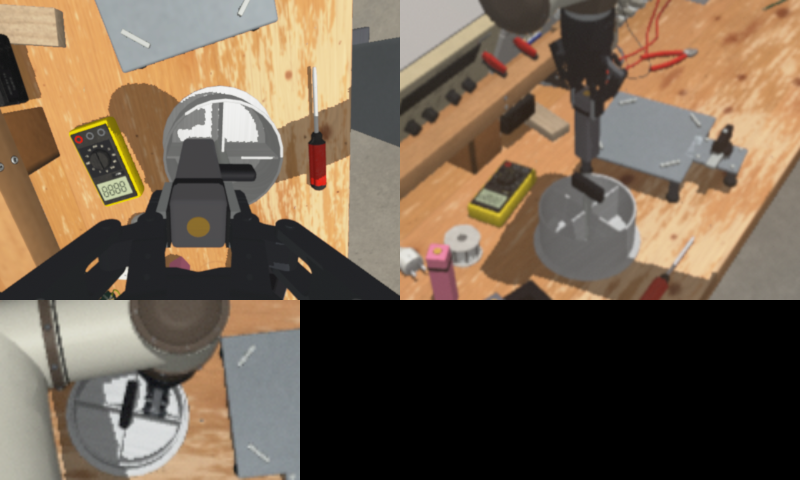

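The stick hangs upright in the pads over the far-right compartment, and the canister has not moved. I lower it.

Call:
servo_tool --commands '[[[255, 0, 0, 0.02, 0, 0, 0], [255, 0, 0, 0.025, 0, 0, 0], [255, 0, 0, 0.025, 0, 0, 0], [255, 0, 0, 0.02, 0, 0, 0], [255, 0, 0, 0.015, 0, 0, 0], [255, 0, 0, 0.015, 0, 0, 0], [255, 0, 0, 0.012, 0, 0, 0], [255, 0, 0, 0.004, 0, 0, 0], [255, 0, 0, 0, 0, 0, 0], [255, 0, 0, 0, 0, 0, 0]]]'

```text
clock: 17.43
position: [552.0, -52.3, 97.8]
ee_rot: [-0.643, 0.766, -0.0, 0.0]
contact_force: [-0.3, -0.1, -1.0]
gripper_width: 29.2
grasp_force: 59.9
```

Call:
servo_tool --commands '[[[255, 0, 0, 0.002, 0, 0, 0], [255, 0, 0, 0, 0, 0, 0], [255, 0, 0, 0, 0, 0, 0]]]'

```text
clock: 17.68
position: [551.9, -52.6, 96.0]
ee_rot: [-0.643, 0.766, -0.0, 0.001]
contact_force: [0.4, 0.3, -1.1]
gripper_width: 29.4
grasp_force: 59.9
```

Call:
servo_tool --commands '[[[255, 0, 0, 0.002, 0, 0, 0], [255, 0, 0, 0.002, 0, 0, 0], [255, 0, 0, 0, 0, 0, 0], [130, 0, 0, 0, 0, 0, 0], [130, 0, 0, 0, 0, 0, 0], [130, 0, 0, 0, 0, 0, 0], [130, 0, 0, 0, 0, 0, 0]]]'

```text
clock: 18.27
position: [551.8, -52.6, 91.6]
ee_rot: [-0.643, 0.766, -0.0, 0.0]
contact_force: [0.9, 0.6, -1.1]
gripper_width: 42.1
grasp_force: 0.0
```

Call:
servo_tool --commands '[[[130, 0, 0, -0.01, 0, 0, 0], [130, 0, 0, -0.02, 0, 0, 0], [130, 0, 0, -0.03, 0, 0, 0], [130, 0, 0, -0.03, 0, 0, 0], [60, 0, 0, -0.03, 0, 0, 3.3], [0, 0, 0, -0.03, 0, 0, 3.3], [0, 0, 0, 0, 0, 0, 0]]]'

```text
clock: 18.85
position: [555.1, -52.8, 249.6]
ee_rot: [-0.597, 0.802, -0.004, 0.006]
contact_force: [1.6, 0.6, 1.0]
gripper_width: 76.3
grasp_force: 0.0
```

Run:
```python
from h import *
st(); t=snap('top','t8.png'); print(handle(t)); w=snap('wrist','w8.png'); print([c for c in caps(w,126) if np.hypot(*(c[1]-CAN[:2]))<75])
print(delta([502,250.2,240],163.4))
```

```text
{'clock': 18.85, 'joints': [0.197, 0.25, -0.142, 0.003, -1.164, -0.489], 'position': [555.116, -52.845, 249.573], 'contact_force': [1.636, 0.575, 1.009], 'gripper_width': 76.328, 'grasp_force': 0.0}
[(array([552.8, -65.2]), np.float64(88.4), np.float64(68.2), np.int32(194)), (array([525.1, -15.4]), np.float64(-9.1), np.float64(60.0), np.int32(112))]
[(array([322.8, 226.7]), array([548.9, -52.5])), (array([432.1, 304.9]), array([486.5,  30.6]))]
[array([-275.8,  134.5,    3.7]), np.float64(163.41), array([-0.22,  0.12,  0.01])]
```

Call:
servo_tool --commands '[[[0, -0.0306, 0.0149, 0, 0, 0, 0], [0, -0.0306, 0.0149, 0, 0, 0, 0], [0, -0.0306, 0.0149, 0, 0, 0, 0], [0, -0.0306, 0.0149, 0, 0, 0, 0], [0, -0.0306, 0.0149, 0, 0, 0, 0], [0, -0.0306, 0.0149, 0, 0, 0, 0], [0, -0.0306, 0.0149, 0, 0, 0, 0], [0, -0.0306, 0.0149, 0, 0, 0, 0], [0, -0.031, 0.0151, 0, 0, 0, 0], [0, 0, 0, 0, 0, 0, 0]]]'

```text
clock: 19.78
position: [500.5, 254.4, 239.7]
ee_rot: [-0.6, 0.8, 0.0, -0.001]
contact_force: [0.0, -0.5, -0.7]
gripper_width: 85.6
grasp_force: 0.0
```

Call:
servo_tool --commands '[[[0, 0, 0, 0, 0, 0, 0], [0, 0, 0, 0, 0, 0, 0]]]'

```text
clock: 19.95
position: [501.1, 249.7, 240.2]
ee_rot: [-0.598, 0.802, -0.0, -0.001]
contact_force: [-0.3, 0.4, -0.2]
gripper_width: 85.3
grasp_force: 0.0
```

Run:
```python
from h import *
st(); print(delta([502,250.2,94],163.4)); w=snap('wrist','w9.png'); print([c for c in caps(w) if abs(c[0][0]-320)<25])
```

```text
{'clock': 19.95, 'joints': [0.752, 0.269, -0.139, -0.0, -1.166, -1.041], 'position': [501.083, 249.666, 240.22], 'contact_force': [-0.277, 0.362, -0.231], 'gripper_width': 85.342, 'grasp_force': 0.0}
[array([ -1.1,  -0.9, 146.2]), np.float64(163.43), array([ 0.09, -0.12,  0.03])]
[(array([319.5,  12. ]), array([459.6, 120.9])), (array([315.9, 235.9]), array([500.8, 251.6])), (array([315.8, 303.9]), array([515.7, 301.6])), (array([316. , 364.4]), array([530.5, 351.5]))]
```

Call:
servo_tool --commands '[[[0, 0, 0, 0.03, 0, 0, 0], [0, 0, 0, 0.03, 0, 0, 0], [0, 0, 0, 0.03, 0, 0, 0], [0, 0, 0, 0.03, 0, 0, 0], [0, 0, 0, 0.02, 0, 0, 0], [0, 0, 0, 0.006, 0, 0, 0], [0, 0, 0, 0, 0, 0, 0], [255, 0, 0, 0, 0, 0, 0], [255, 0, 0, 0, 0, 0, 0]]]'

```text
clock: 20.75
position: [502.9, 250.4, 97.1]
ee_rot: [-0.597, 0.802, -0.0, 0.002]
contact_force: [-0.9, 1.1, -0.1]
gripper_width: 64.0
grasp_force: 0.0
```

Call:
servo_tool --commands '[[[255, 0, 0, 0, 0, 0, 0], [255, 0, 0, 0, 0, 0, 0], [255, 0, 0, 0, 0, 0, 0], [255, 0, 0, 0, 0, 0, 0]]]'

```text
clock: 21.08
position: [502.4, 250.6, 96.6]
ee_rot: [-0.598, 0.802, -0.0, 0.001]
contact_force: [-0.6, -0.3, 3.8]
gripper_width: 29.5
grasp_force: 59.9
```

Call:
servo_tool --commands '[[[255, 0, 0, -0.01, 0, 0, 0], [255, 0, 0, -0.015, 0, 0, 0], [255, 0, 0, -0.015, 0, 0, 0], [255, 0, 0, -0.02, 0, 0, 0], [255, 0, 0, -0.02, 0, 0, 0], [255, 0, 0, -0.02, 0, 0, 0], [255, 0, 0, -0.02, 0, 0, 0], [255, 0, 0, -0.02, 0, 0, 0], [255, 0, 0, 0, 0, 0, 0]]]'

```text
clock: 21.83
position: [503.4, 251.0, 240.2]
ee_rot: [-0.598, 0.802, -0.0, 0.004]
contact_force: [1.0, 0.2, -1.6]
gripper_width: 29.5
grasp_force: 60.2
```

Run:
```python
from h import *
st(); t=snap('top','t10.png'); print(handle(t)); 
p=comp(-1,-1); print(p,delta([*p,235],170))
```

```text
{'clock': 21.833, 'joints': [0.751, 0.268, -0.141, 0.002, -1.154, -1.041], 'position': [503.382, 251.047, 240.189], 'contact_force': [0.956, 0.183, -1.585], 'gripper_width': 29.535, 'grasp_force': 60.186}
[(array([680.5, -34.3]), np.float64(-82.9), np.float64(74.7), np.int32(428)), (array([525. , -15.6]), np.float64(-9.1), np.float64(60.0), np.int32(110))]
[488.22941022 -41.25710641] [array([283.8, -69.9,   1.7]), np.float64(163.4), array([-0.16,  0.23, -6.59])]
```

Call:
servo_tool --commands '[[[255, 0.013, -0.0035, 0, 0, 0, 0], [255, 0.026, -0.0065, 0, 0, 0, 0], [255, 0.034, -0.008, 0, 0, 0, 0], [255, 0.034, -0.008, 0, 0, 0, 0], [255, 0.034, -0.008, 0, 0, 0, 0], [255, 0.034, -0.008, 0, 0, 0, 0], [255, 0.034, -0.0085, 0, 0, 0, 0], [255, 0.034, -0.0085, 0, 0, 0, 0], [255, 0.026, -0.0065, 0, 0, 0, 0], [255, 0.0148, -0.0045, 0, 0, 0, -3.3]]]'

```text
clock: 22.72
position: [485.4, -44.9, 233.7]
ee_rot: [-0.62, 0.785, 0.001, -0.002]
contact_force: [0.7, -0.2, -0.4]
gripper_width: 29.3
grasp_force: 60.2
```

Call:
servo_tool --commands '[[[255, 0, 0, 0, 0, 0, -3.3], [255, 0, 0, 0, 0, 0, 0], [255, 0, 0, 0, 0, 0, 0], [255, 0, 0, 0, 0, 0, 0]]]'

```text
clock: 23.05
position: [487.1, -41.9, 234.5]
ee_rot: [-0.642, 0.766, 0.001, -0.001]
contact_force: [-0.4, -0.2, -0.3]
gripper_width: 29.7
grasp_force: 60.1
```

Run:
```python
from h import *
st(); t=snap('top','t11.png'); print(handle(t)); w=snap('wrist','w11.png'); print([c for c in caps(w,250) if abs(c[0][0]-320)<30])
p=comp(-1,-1); print(p,delta([*p,92.5],170))
```

```text
{'clock': 23.05, 'joints': [0.247, 0.15, -0.309, -0.0, -1.114, -0.422], 'position': [487.096, -41.869, 234.549], 'contact_force': [-0.353, -0.217, -0.275], 'gripper_width': 29.676, 'grasp_force': 60.093}
[(array([680.7, -34.3]), np.float64(-82.9), np.float64(74.7), np.int32(434))]
[(array([322.6,  52.5]), array([ 467.5, -135.7]))]
[488.22941022 -41.25710641] [array([ -0.4,  -0.9, 142.4]), np.float64(170.0), array([ 0.05, -0.01,  0.  ])]
```

Run:
```python
from h import *
a=load('t10'); b=load('t11'); p=proj(a,[525,-15,60]).astype(int); print(p)
d=np.abs(a['frame'].astype(int)-b['frame']).max(2)>40
r=d[p[1]-40:p[1]+44,p[0]-40:p[0]+44]
for y in range(0,84,6): print(''.join('#' if r[y:y+6,x:x+3].mean()>.3 else '.' for x in range(0,84,3)))
```

```text
[333 235]
...............#########....
.............##############.
....########################
##################.#########
#######....#################
####.##....#################
###########################.
####.#......##############..
####.####################...
######################......
#########......####.........
###########...#####.........
.##########.................
..##########................
```

Run:
```python
from h import *
s=snap('side','s12.png'); w=load('w11'); o=load('s7')
c=np.hstack([cv2.resize(w['frame'],(400,300)),cv2.resize(s['frame'][110:320,200:480],(400,300))])
cv2.imwrite('pics/c12.png',c)
```

```text
(no output)
```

View pics/c12.png

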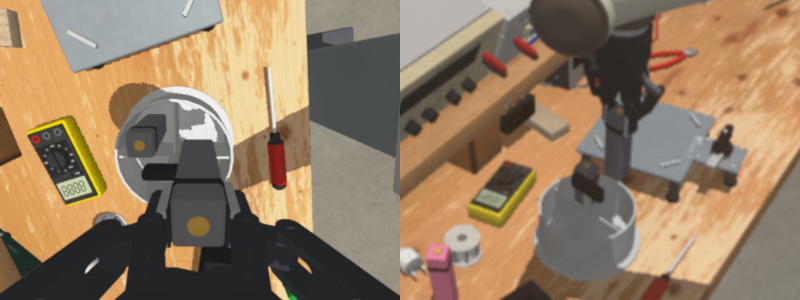

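Stick 1 stands in its compartment, the canister has not moved, and stick 2 hangs straight over the near-right compartment.

Call:
servo_tool --commands '[[[255, 0, 0, 0.02, 0, 0, 0], [255, 0, 0, 0.025, 0, 0, 0], [255, 0, 0, 0.025, 0, 0, 0], [255, 0, 0, 0.02, 0, 0, 0], [255, 0, 0, 0.015, 0, 0, 0], [255, 0, 0, 0.015, 0, 0, 0], [255, 0, 0, 0.012, 0, 0, 0], [255, 0, 0, 0.004, 0, 0, 0], [255, 0, 0, 0, 0, 0, 0], [255, 0, 0, 0, 0, 0, 0]]]'

```text
clock: 24.03
position: [488.2, -41.6, 99.7]
ee_rot: [-0.643, 0.766, -0.0, 0.0]
contact_force: [0.1, -0.1, -0.2]
gripper_width: 29.5
grasp_force: 59.9
```

Call:
servo_tool --commands '[[[255, 0, 0, 0.002, 0, 0, 0], [255, 0, 0, 0.002, 0, 0, 0], [255, 0, 0, 0, 0, 0, 0], [255, 0, 0, 0, 0, 0, 0]]]'

```text
clock: 24.37
position: [487.8, -41.9, 95.6]
ee_rot: [-0.643, 0.766, -0.0, 0.0]
contact_force: [-0.2, 0.0, -1.7]
gripper_width: 29.1
grasp_force: 59.9
```

Lower 2 mm more, release, rise and return to the charger for stick 3 at (517,300).

Call:
servo_tool --commands '[[[255, 0, 0, 0.002, 0, 0, 0], [255, 0, 0, 0, 0, 0, 0], [130, 0, 0, 0, 0, 0, 0], [130, 0, 0, 0, 0, 0, 0], [130, 0, 0, 0, 0, 0, 0], [130, 0, 0, 0, 0, 0, 0]]]'

```text
clock: 24.87
position: [487.9, -41.9, 93.5]
ee_rot: [-0.643, 0.766, -0.0, 0.0]
contact_force: [-0.4, 0.6, 0.9]
gripper_width: 41.9
grasp_force: 0.0
```

Call:
servo_tool --commands '[[[130, 0, 0, -0.01, 0, 0, 0], [130, 0, 0, -0.02, 0, 0, 0], [130, 0, 0, -0.03, 0, 0, 0], [130, 0, 0, -0.03, 0, 0, 0], [60, 0, 0, -0.03, 0, 0, 3.3], [0, 0, 0, -0.027, 0, 0, 3.3], [0, 0, 0, 0, 0, 0, 0], [0, 0, 0, 0, 0, 0, 0]]]'

```text
clock: 25.53
position: [488.4, -41.7, 242.0]
ee_rot: [-0.598, 0.802, -0.001, 0.002]
contact_force: [0.3, 0.2, -1.1]
gripper_width: 85.3
grasp_force: 0.0
```

Run:
```python
from h import *
st(); w=snap('wrist','w13.png'); print([c for c in caps(w,126) if np.hypot(*(c[1]-CAN[:2]))<75])
print(delta([517,300,240],163.4))
```

```text
{'clock': 25.533, 'joints': [0.247, 0.143, -0.298, -0.0, -1.126, -0.536], 'position': [488.406, -41.736, 242.0], 'contact_force': [0.265, 0.217, -1.051], 'gripper_width': 85.345, 'grasp_force': 0.0}
[(array([319.4, 230.5]), array([485.8, -40.8])), (array([229.5, 239.7]), array([549. , -52.4]))]
[array([-336.1,   69.3,    0.6]), np.float64(163.41), array([-0.02,  0.05,  0.01])]
```

Call:
servo_tool --commands '[[[0, -0.0336, 0.0069, 0, 0, 0, 0], [0, -0.0336, 0.0069, 0, 0, 0, 0], [0, -0.0336, 0.0069, 0, 0, 0, 0], [0, -0.0336, 0.0069, 0, 0, 0, 0], [0, -0.0336, 0.0069, 0, 0, 0, 0], [0, -0.0336, 0.0069, 0, 0, 0, 0], [0, -0.0336, 0.0069, 0, 0, 0, 0], [0, -0.0336, 0.0069, 0, 0, 0, 0], [0, -0.0336, 0.0069, 0, 0, 0, 0], [0, -0.0336, 0.0069, 0, 0, 0, 0]]]'

```text
clock: 26.42
position: [516.7, 301.0, 238.1]
ee_rot: [-0.598, 0.802, -0.0, -0.002]
contact_force: [-0.1, -0.2, 0.7]
gripper_width: 85.2
grasp_force: 0.0
```

Call:
servo_tool --commands '[[[0, 0, 0, 0, 0, 0, 0], [0, 0, 0, 0, 0, 0, 0], [0, 0, 0, 0, 0, 0, 0]]]'

```text
clock: 26.67
position: [516.9, 299.1, 238.5]
ee_rot: [-0.598, 0.802, -0.0, -0.002]
contact_force: [0.3, -0.7, 0.8]
gripper_width: 85.7
grasp_force: 0.0
```

Run:
```python
from h import *
st(); print(delta([517,300,95],163.4)); w=snap('wrist','w14.png'); print([c for c in caps(w) if abs(c[0][0]-320)<25])
```

```text
{'clock': 26.667, 'joints': [0.795, 0.335, -0.049, -0.0, -1.191, -1.085], 'position': [516.865, 299.141, 238.484], 'contact_force': [0.323, -0.731, 0.808], 'gripper_width': 85.667, 'grasp_force': 0.0}
[array([ -1.3,  -0.2, 143.5]), np.float64(163.42), array([ 0.12, -0.18,  0.02])]
[(array([317.1, 236.9]), array([515.7, 301.4])), (array([317.1, 305.2]), array([530.6, 351.4]))]
```

Call:
servo_tool --commands '[[[0, 0, 0, 0.03, 0, 0, 0], [0, 0, 0, 0.03, 0, 0, 0], [0, 0, 0, 0.03, 0, 0, 0], [0, 0, 0, 0.03, 0, 0, 0], [0, 0, 0, 0.02, 0, 0, 0], [0, 0, 0, 0.005, 0, 0, 0], [0, 0, 0, 0, 0, 0, 0], [255, 0, 0, 0, 0, 0, 0], [255, 0, 0, 0, 0, 0, 0]]]'

```text
clock: 27.47
position: [518.7, 300.2, 97.3]
ee_rot: [-0.598, 0.802, 0.0, 0.002]
contact_force: [0.1, 0.2, 0.9]
gripper_width: 64.2
grasp_force: 0.0
```

Call:
servo_tool --commands '[[[255, 0, 0, 0, 0, 0, 0], [255, 0, 0, 0, 0, 0, 0], [255, 0, 0, 0, 0, 0, 0], [255, 0, 0, 0, 0, 0, 0]]]'

```text
clock: 27.8
position: [518.1, 300.3, 96.7]
ee_rot: [-0.598, 0.802, -0.0, 0.001]
contact_force: [-1.5, 0.6, 4.4]
gripper_width: 29.3
grasp_force: 59.9
```

Call:
servo_tool --commands '[[[255, 0, 0, -0.01, 0, 0, 0], [255, 0, 0, -0.015, 0, 0, 0], [255, 0, 0, -0.015, 0, 0, 0], [255, 0, 0, -0.02, 0, 0, 0], [255, 0, 0, -0.02, 0, 0, 0], [255, 0, 0, -0.02, 0, 0, 0], [255, 0, 0, -0.02, 0, 0, 0], [255, 0, 0, -0.02, 0, 0, 0], [255, 0, 0, 0, 0, 0, 0]]]'

```text
clock: 28.55
position: [519.3, 300.9, 240.4]
ee_rot: [-0.598, 0.802, -0.0, 0.004]
contact_force: [0.4, 1.5, -0.2]
gripper_width: 29.5
grasp_force: 59.4
```

Run:
```python
from h import *
st(); t=snap('top','t15.png'); print(handle(t)); print([c for c in caps(t,126) if np.hypot(*(c[1]-CAN[:2]))<75])
p=comp(1,1); print(p,delta([*p,237],170))
```

```text
{'clock': 28.55, 'joints': [0.795, 0.332, -0.049, 0.002, -1.181, -1.085], 'position': [519.299, 300.873, 240.417], 'contact_force': [0.382, 1.486, -0.184], 'gripper_width': 29.547, 'grasp_force': 59.425}
[(array([680.5, -34.3]), np.float64(-82.9), np.float64(74.7), np.int32(424)), (array([525.1, -15.2]), np.float64(-8.2), np.float64(59.9), np.int32(110))]
[(array([335. , 204.5]), array([599.6, -18.1])), (array([349.4, 223.1]), array([550.4, -57. ])), (array([344.5, 247. ]), array([486.7, -45.3]))]
[562.37058978  10.65710641] [array([ 265.1, -125. ,    0. ]), np.float64(163.4), array([-0.15,  0.24, -6.6 ])]
```

Call:
servo_tool --commands '[[[255, 0.012, -0.006, 0, 0, 0, 0], [255, 0.024, -0.011, 0, 0, 0, 0], [255, 0.032, -0.015, 0, 0, 0, 0], [255, 0.032, -0.015, 0, 0, 0, 0], [255, 0.032, -0.015, 0, 0, 0, 0], [255, 0.032, -0.015, 0, 0, 0, 0], [255, 0.032, -0.015, 0, 0, 0, 0], [255, 0.032, -0.015, 0, 0, 0, 0], [255, 0.024, -0.012, 0, 0, 0, 0], [255, 0.0128, -0.0062, 0, 0, 0, -3.3]]]'

```text
clock: 29.43
position: [560.6, 6.7, 233.5]
ee_rot: [-0.62, 0.785, 0.001, -0.002]
contact_force: [0.6, 0.9, -1.1]
gripper_width: 29.0
grasp_force: 59.5
```

Call:
servo_tool --commands '[[[255, 0, 0, 0, 0, 0, -3.3], [255, 0, 0, 0, 0, 0, 0], [255, 0, 0, 0, 0, 0, 0], [255, 0, 0, 0, 0, 0, 0]]]'

```text
clock: 29.77
position: [561.3, 10.3, 234.4]
ee_rot: [-0.642, 0.766, 0.0, -0.001]
contact_force: [-0.2, -0.3, -1.9]
gripper_width: 29.6
grasp_force: 59.5
```

Run:
```python
from h import *
st(); t=snap('top','t16.png'); print(handle(t)); w=snap('wrist','w16.png'); print([c for c in caps(w,126) if np.hypot(*(c[1]-CAN[:2]))<85])
p=comp(1,1); print(p,delta([*p,92.7],170))
```

```text
{'clock': 29.767, 'joints': [0.307, 0.275, -0.145, -0.0, -1.153, -0.482], 'position': [561.299, 10.283, 234.417], 'contact_force': [-0.18, -0.328, -1.935], 'gripper_width': 29.567, 'grasp_force': 59.461}
[(array([559.7,   3.5]), np.float64(-79.0), np.float64(83.4), np.int32(259)), (array([525.1, -15.4]), np.float64(-9.1), np.float64(60.0), np.int32(114))]
[(array([316.8, 136.6]), array([548.7, -52.7])), (array([417.9, 137.5]), array([485.6, -41.1])), (array([434.9, 278.1]), array([482.9,  58.1]))]
[562.37058978  10.65710641] [array([ -0.2,  -0.9, 142.2]), np.float64(170.0), array([ 0.05, -0.02,  0.  ])]
```

Canister and the two placed sticks have not moved. I lower stick 3 and release it.

Call:
servo_tool --commands '[[[255, 0, 0, 0.02, 0, 0, 0], [255, 0, 0, 0.025, 0, 0, 0], [255, 0, 0, 0.025, 0, 0, 0], [255, 0, 0, 0.02, 0, 0, 0], [255, 0, 0, 0.015, 0, 0, 0], [255, 0, 0, 0.015, 0, 0, 0], [255, 0, 0, 0.012, 0, 0, 0], [255, 0, 0, 0.004, 0, 0, 0], [255, 0, 0, 0, 0, 0, 0], [255, 0, 0, 0, 0, 0, 0]]]'

```text
clock: 30.7
position: [562.3, 10.6, 99.8]
ee_rot: [-0.643, 0.766, -0.0, 0.0]
contact_force: [1.4, -0.4, -0.7]
gripper_width: 29.2
grasp_force: 59.6
```

Call:
servo_tool --commands '[[[255, 0, 0, 0.002, 0, 0, 0], [255, 0, 0, 0.002, 0, 0, 0], [255, 0, 0, 0.002, 0, 0, 0], [255, 0, 0, 0, 0, 0, 0]]]'

```text
clock: 31.03
position: [561.7, 10.2, 93.2]
ee_rot: [-0.643, 0.766, 0.0, -0.0]
contact_force: [-0.2, 0.6, -1.0]
gripper_width: 29.2
grasp_force: 59.6
```

Call:
servo_tool --commands '[[[130, 0, 0, 0, 0, 0, 0], [130, 0, 0, 0, 0, 0, 0], [130, 0, 0, 0, 0, 0, 0], [130, 0, 0, 0, 0, 0, 0]]]'

```text
clock: 31.37
position: [562.2, 10.3, 93.6]
ee_rot: [-0.643, 0.766, -0.0, 0.0]
contact_force: [-0.8, -0.5, -0.5]
gripper_width: 41.7
grasp_force: 0.0
```

Call:
servo_tool --commands '[[[130, 0, 0, -0.01, 0, 0, 0], [130, 0, 0, -0.02, 0, 0, 0], [130, 0, 0, -0.03, 0, 0, 0], [130, 0, 0, -0.03, 0, 0, 0], [60, 0, 0, -0.03, 0, 0, 3.3], [0, 0, 0, -0.027, 0, 0, 3.3], [0, 0, 0, 0, 0, 0, 0], [0, 0, 0, 0, 0, 0, 0]]]'

```text
clock: 32.03
position: [562.7, 10.4, 243.2]
ee_rot: [-0.598, 0.802, -0.001, 0.003]
contact_force: [0.1, -0.5, -0.5]
gripper_width: 85.4
grasp_force: 0.0
```

Run:
```python
from h import *
st(); w=snap('wrist','w17.png'); print([c for c in caps(w,126) if np.hypot(*(c[1]-CAN[:2]))<75])
print(delta([532,349.5,240],163.4))
```

```text
{'clock': 32.033, 'joints': [0.307, 0.268, -0.133, 0.0, -1.165, -0.596], 'position': [562.734, 10.448, 243.207], 'contact_force': [0.063, -0.5, -0.486], 'gripper_width': 85.38, 'grasp_force': 0.0}
[(array([406.8, 124.8]), array([485.7, -41. ])), (array([308.5, 135.6]), array([548.9, -52.6])), (array([447.5, 208. ]), array([470.7,  21.3])), (array([320.7, 229.5]), array([559.4,  11.3]))]
[array([-316.5,  125.4,    1.6]), np.float64(163.41), array([-0.07,  0.08,  0.01])]
```

Call:
servo_tool --commands '[[[0, -0.0316, 0.0125, 0, 0, 0, 0], [0, -0.0316, 0.0125, 0, 0, 0, 0], [0, -0.0316, 0.0125, 0, 0, 0, 0], [0, -0.0316, 0.0125, 0, 0, 0, 0], [0, -0.0316, 0.0125, 0, 0, 0, 0], [0, -0.0316, 0.0125, 0, 0, 0, 0], [0, -0.0316, 0.0125, 0, 0, 0, 0], [0, -0.0316, 0.0125, 0, 0, 0, 0], [0, -0.0316, 0.0125, 0, 0, 0, 0], [0, -0.0316, 0.0125, 0, 0, 0, 0]]]'

```text
clock: 32.92
position: [531.4, 349.9, 238.7]
ee_rot: [-0.598, 0.802, -0.0, -0.002]
contact_force: [0.8, 0.6, -0.6]
gripper_width: 85.4
grasp_force: 0.0
```

Call:
servo_tool --commands '[[[0, 0, 0, 0, 0, 0, 0], [0, 0, 0, 0, 0, 0, 0], [0, 0, 0, 0, 0, 0, 0]]]'

```text
clock: 33.17
position: [531.8, 348.2, 238.9]
ee_rot: [-0.598, 0.802, -0.0, -0.002]
contact_force: [0.3, -0.7, 0.1]
gripper_width: 85.4
grasp_force: 0.0
```

Run:
```python
from h import *
st(); print(delta([532,349.5,95],163.4)); w=snap('wrist','w18.png'); print([c for c in caps(w) if abs(c[0][0]-320)<25])
```

```text
{'clock': 33.167, 'joints': [0.834, 0.4, 0.051, -0.0, -1.225, -1.123], 'position': [531.847, 348.23, 238.914], 'contact_force': [0.345, -0.707, 0.136], 'gripper_width': 85.398, 'grasp_force': 0.0}
[array([ -1.6,   0. , 143.9]), np.float64(163.42), array([ 0.08, -0.15,  0.02])]
[(array([317.6, 237.6]), array([530.6, 351.2]))]
```

Call:
servo_tool --commands '[[[0, -0.001, 0, 0.03, 0, 0, 0], [0, 0, 0, 0.03, 0, 0, 0], [0, 0, 0, 0.03, 0, 0, 0], [0, 0, 0, 0.03, 0, 0, 0], [0, 0, 0, 0.02, 0, 0, 0], [0, 0, 0, 0.005, 0, 0, 0], [0, 0, 0, 0, 0, 0, 0], [255, 0, 0, 0, 0, 0, 0], [255, 0, 0, 0, 0, 0, 0]]]'

```text
clock: 33.97
position: [533.9, 350.2, 97.5]
ee_rot: [-0.598, 0.802, 0.0, 0.002]
contact_force: [0.0, 1.1, 0.6]
gripper_width: 63.9
grasp_force: 0.0
```

Call:
servo_tool --commands '[[[255, 0, 0, 0, 0, 0, 0], [255, 0, 0, 0, 0, 0, 0], [255, 0, 0, 0, 0, 0, 0], [255, 0, 0, 0, 0, 0, 0]]]'

```text
clock: 34.3
position: [533.2, 350.3, 96.7]
ee_rot: [-0.598, 0.802, 0.0, 0.001]
contact_force: [-1.9, 0.1, 4.7]
gripper_width: 29.1
grasp_force: 59.8
```

Call:
servo_tool --commands '[[[255, 0, 0, -0.01, 0, 0, 0], [255, 0, 0, -0.015, 0, 0, 0], [255, 0, 0, -0.015, 0, 0, 0], [255, 0, 0, -0.02, 0, 0, 0], [255, 0, 0, -0.02, 0, 0, 0], [255, 0, 0, -0.02, 0, 0, 0], [255, 0, 0, -0.02, 0, 0, 0], [255, 0, 0, -0.02, 0, 0, 0], [255, 0, 0, 0, 0, 0, 0]]]'

```text
clock: 35.05
position: [534.4, 350.8, 240.6]
ee_rot: [-0.598, 0.802, -0.0, 0.004]
contact_force: [1.2, -0.5, 0.7]
gripper_width: 29.2
grasp_force: 59.4
```

Run:
```python
from h import *
st(); t=snap('top','t19.png'); print(handle(t)); print([c for c in caps(t,126) if np.hypot(*(c[1]-CAN[:2]))<75])
p=comp(-1,1); print(p,delta([*p,237],170))
```

```text
{'clock': 35.05, 'joints': [0.834, 0.399, 0.053, 0.002, -1.216, -1.124], 'position': [534.374, 350.841, 240.605], 'contact_force': [1.194, -0.458, 0.715], 'gripper_width': 29.25, 'grasp_force': 59.409}
[(array([680.5, -34.3]), np.float64(-82.9), np.float64(74.7), np.int32(415)), (array([525. , -15.6]), np.float64(-9.1), np.float64(60.0), np.int32(108))]
[(array([335. , 204.5]), array([599.6, -18.1])), (array([325.4, 218.6]), array([561.1,   6.6])), (array([349.4, 223.1]), array([550.4, -57. ])), (array([344.4, 246.6]), array([487.7, -44.9]))]
[499.34289359  21.77058978] [array([ 3.246e+02, -6.130e+01, -3.000e-01]), np.float64(163.4), array([-0.15,  0.25, -6.6 ])]
```

Call:
servo_tool --commands '[[[255, 0.02, -0.004, 0, 0, 0, 0], [255, 0.032, -0.006, 0, 0, 0, 0], [255, 0.037, -0.007, 0, 0, 0, 0], [255, 0.037, -0.007, 0, 0, 0, 0], [255, 0.037, -0.007, 0, 0, 0, 0], [255, 0.037, -0.007, 0, 0, 0, 0], [255, 0.037, -0.007, 0, 0, 0, 0], [255, 0.037, -0.007, 0, 0, 0, 0], [255, 0.032, -0.006, 0, 0, 0, 0], [255, 0.0184, -0.0035, 0, 0, 0, -3.3]]]'

```text
clock: 35.93
position: [496.8, 18.3, 234.0]
ee_rot: [-0.62, 0.785, 0.001, -0.002]
contact_force: [0.3, 0.6, -0.9]
gripper_width: 29.2
grasp_force: 59.4
```

Call:
servo_tool --commands '[[[255, 0, 0, 0, 0, 0, -3.3], [255, 0, 0, 0, 0, 0, 0], [255, 0, 0, 0, 0, 0, 0], [255, 0, 0, 0, 0, 0, 0]]]'

```text
clock: 36.27
position: [498.6, 21.7, 234.6]
ee_rot: [-0.642, 0.766, 0.0, -0.001]
contact_force: [-0.2, -0.9, -1.2]
gripper_width: 29.5
grasp_force: 59.4
```

Run:
```python
from h import *
st(); t=snap('top','t20.png'); print(handle(t)); w=snap('wrist','w20.png'); print([c for c in caps(w,126) if np.hypot(*(c[1]-CAN[:2]))<85])
p=comp(-1,1); print(p,delta([*p,92.7],170))
```

```text
{'clock': 36.267, 'joints': [0.369, 0.168, -0.287, -0.0, -1.118, -0.544], 'position': [498.624, 21.654, 234.629], 'contact_force': [-0.159, -0.926, -1.24], 'gripper_width': 29.51, 'grasp_force': 59.415}
[(array([680.5, -34.3]), np.float64(-82.9), np.float64(74.7), np.int32(434)), (array([489.8,  11.2]), np.float64(-67.6), np.float64(79.5), np.int32(110))]
[(array([216.1, 136.4]), array([548.9, -52.7])), (array([317.3, 137.1]), array([485.8, -41.1])), (array([224.9, 233.8]), array([559.4,  11.2]))]
[499.34289359  21.77058978] [array([ -0. ,  -0.6, 142.2]), np.float64(170.01), array([ 0.05, -0.02,  0.01])]
```

Three caps are unmoved, so the canister has not shifted. I lower stick 4.

Call:
servo_tool --commands '[[[255, 0, 0, 0.02, 0, 0, 0], [255, 0, 0, 0.025, 0, 0, 0], [255, 0, 0, 0.025, 0, 0, 0], [255, 0, 0, 0.02, 0, 0, 0], [255, 0, 0, 0.015, 0, 0, 0], [255, 0, 0, 0.015, 0, 0, 0], [255, 0, 0, 0.012, 0, 0, 0], [255, 0, 0, 0.004, 0, 0, 0], [255, 0, 0, 0, 0, 0, 0], [255, 0, 0, 0, 0, 0, 0]]]'

```text
clock: 37.2
position: [499.4, 21.7, 99.6]
ee_rot: [-0.643, 0.766, -0.0, 0.0]
contact_force: [0.2, 0.4, -1.6]
gripper_width: 29.0
grasp_force: 59.6
```

Call:
servo_tool --commands '[[[255, 0, 0, 0.002, 0, 0, 0], [255, 0, 0, 0.002, 0, 0, 0], [255, 0, 0, 0.002, 0, 0, 0], [255, 0, 0, 0, 0, 0, 0]]]'

```text
clock: 37.53
position: [498.8, 21.3, 93.3]
ee_rot: [-0.643, 0.766, 0.0, 0.0]
contact_force: [-0.6, -0.4, -1.9]
gripper_width: 29.3
grasp_force: 59.6
```

Call:
servo_tool --commands '[[[130, 0, 0, 0, 0, 0, 0], [130, 0, 0, 0, 0, 0, 0], [130, 0, 0, 0, 0, 0, 0], [130, 0, 0, 0, 0, 0, 0]]]'

```text
clock: 37.87
position: [499.2, 21.3, 93.6]
ee_rot: [-0.643, 0.766, -0.0, 0.0]
contact_force: [-0.4, -0.4, -0.7]
gripper_width: 41.8
grasp_force: 0.0
```

Call:
servo_tool --commands '[[[130, 0, 0, -0.01, 0, 0, 0], [130, 0, 0, -0.02, 0, 0, 0], [130, 0, 0, -0.03, 0, 0, 0], [130, 0, 0, -0.03, 0, 0, 0], [60, 0, 0, -0.03, 0, 0, 0], [0, 0, 0, -0.027, 0, 0, 0], [0, 0, 0, 0, 0, 0, -6.5], [0, 0, 0, 0, 0, 0, -6.5], [0, 0, 0, 0, 0, 0, 0]]]'

```text
clock: 38.62
position: [498.9, 21.3, 241.0]
ee_rot: [0.726, -0.688, 0.0, -0.001]
contact_force: [-0.2, -0.4, 0.7]
gripper_width: 85.2
grasp_force: 0.0
```

Run:
```python
from h import *
st(); w=snap('wrist','w21.png'); print([c for c in caps(w,126) if np.hypot(*(c[1]-CAN[:2]))<75])
print(delta([406.5,-272.5,240],183))
t=load('t19'); cv2.imwrite('pics/c21.png',cv2.resize(t['frame'][250:310,400:460],(480,480),interpolation=cv2.INTER_CUBIC))
```

```text
{'clock': 38.617, 'joints': [0.368, 0.162, -0.278, -0.0, -1.13, -0.314], 'position': [498.949, 21.345, 241.007], 'contact_force': [-0.204, -0.434, 0.688], 'gripper_width': 85.237, 'grasp_force': 0.0}
[(array([243.4, 115.7]), array([548.7, -52.8])), (array([340.5, 139.7]), array([485.6, -41.2])), (array([228.8, 211.6]), array([559.1,  11.1])), (array([319.1, 231.5]), array([496.,  22.]))]
[array([288.8, 106.8,   0.4]), np.float64(-177.14), array([-0.02,  0.01, -0.14])]
```

View pics/c21.png

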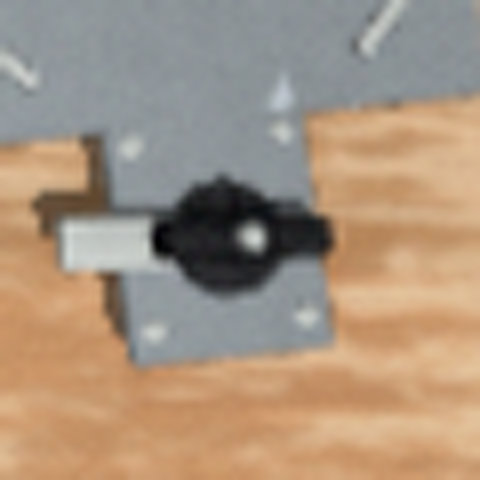

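All four sticks stand in the canister. The lug lies crosswise toward +y, with the bar from (155,238) to (330,238) in the crop. I go to the knob.

Call:
servo_tool --commands '[[[0, 0.0289, 0.0107, 0, 0, 0, 0], [0, 0.0289, 0.0107, 0, 0, 0, 0], [0, 0.0289, 0.0107, 0, 0, 0, 0], [0, 0.0289, 0.0107, 0, 0, 0, 0], [0, 0.0289, 0.0107, 0, 0, 0, 0], [0, 0.0289, 0.0107, 0, 0, 0, 0], [0, 0.0289, 0.0107, 0, 0, 0, 0], [0, 0.0289, 0.0107, 0, 0, 0, 0], [0, 0.0289, 0.0107, 0, 0, 0, 0], [0, 0.0289, 0.0107, 0, 0, 0, 0]]]'

```text
clock: 39.5
position: [406.3, -274.2, 240.0]
ee_rot: [0.724, -0.689, -0.0, 0.0]
contact_force: [0.8, -0.9, -0.3]
gripper_width: 85.5
grasp_force: 0.0
```

Call:
servo_tool --commands '[[[100, 0, 0, 0, 0, 0, 0], [100, 0, 0, 0, 0, 0, 0], [100, 0, 0, 0, 0, 0, 0]]]'

```text
clock: 39.75
position: [407.0, -272.8, 239.9]
ee_rot: [0.725, -0.689, -0.0, 0.0]
contact_force: [0.1, 0.5, -0.3]
gripper_width: 53.0
grasp_force: 0.0
```

Run:
```python
from h import *
st(); print(delta([406.5,-272.5,87],183))
```

```text
{'clock': 39.75, 'joints': [-0.258, 0.147, -0.298, -0.0, -1.126, 0.309], 'position': [406.977, -272.84, 239.889], 'contact_force': [0.075, 0.545, -0.341], 'gripper_width': 52.986, 'grasp_force': 0.0}
[array([ -0.3,   0.3, 152.9]), np.float64(-177.13), array([ 0.04,  0.02, -0.13])]
```

Call:
servo_tool --commands '[[[100, 0, 0, 0.03, 0, 0, 0], [100, 0, 0, 0.03, 0, 0, 0], [100, 0, 0, 0.03, 0, 0, 0], [100, 0, 0, 0.03, 0, 0, 0], [100, 0, 0, 0.025, 0, 0, 0], [100, 0, 0, 0.007, 0, 0, 0], [100, 0, 0, 0, 0, 0, 0], [255, 0, 0, 0, 0, 0, 0], [255, 0, 0, 0, 0, 0, 0], [255, 0, 0, 0, 0, 0, 0]]]'

```text
clock: 40.58
position: [407.7, -273.0, 90.0]
ee_rot: [0.726, -0.688, 0.001, -0.0]
contact_force: [-14.0, -2.9, 13.0]
gripper_width: 16.5
grasp_force: 7.9
```

Call:
servo_tool --commands '[[[255, 0, 0, 0, 0, 0, 0], [255, 0, 0, 0, 0, 0, 0], [255, 0, 0, 0, 0, 0, 5], [255, 0, 0, 0, 0, 0, 5], [255, 0, 0, 0, 0, 0, 5], [255, 0, 0, 0, 0, 0, 5], [255, 0, 0, 0, 0, 0, 5], [255, 0, 0, 0, 0, 0, 5]]]'

```text
clock: 41.25
position: [406.3, -273.1, 90.1]
ee_rot: [-0.521, 0.854, -0.0, -0.0]
contact_force: [-3.9, 0.5, 6.0]
gripper_width: 12.7
grasp_force: 59.3
```

Call:
servo_tool --commands '[[[255, 0, 0, 0, 0, 0, 5.2], [255, 0, 0, 0, 0, 0, 5.2], [255, 0, 0, 0, 0, 0, 5.2], [255, 0, 0, 0, 0, 0, 5.2], [255, 0, 0, 0, 0, 0, 5.2], [255, 0, 0, 0, 0, 0, 5.2], [255, 0, 0, 0, 0, 0, 5.2], [255, 0, 0, 0, 0, 0, 5.2], [255, 0, 0, 0, 0, 0, 5.2], [255, 0, 0, 0, 0, 0, 5.2]]]'

```text
clock: 42.08
position: [406.3, -273.1, 90.2]
ee_rot: [-0.094, 0.996, -0.0, -0.0]
contact_force: [-4.5, 0.2, 6.4]
gripper_width: 12.4
grasp_force: 59.3
```

Call:
servo_tool --commands '[[[255, 0, 0, 0, 0, 0, 0], [255, 0, 0, 0, 0, 0, 0], [120, 0, 0, 0, 0, 0, 0], [120, 0, 0, 0, 0, 0, 0], [60, 0, 0, 0, 0, 0, 0], [60, 0, 0, -0.03, 0, 0, 0], [60, 0, 0, -0.03, 0, 0, 0], [60, 0, 0, -0.03, 0, 0, 0], [60, 0, 0, -0.03, 0, 0, 0], [60, 0, 0, -0.03, 0, 0, 0]]]'

```text
clock: 42.92
position: [407.2, -272.8, 240.1]
ee_rot: [-0.096, 0.995, -0.0, 0.0]
contact_force: [0.6, -0.9, -0.3]
gripper_width: 65.5
grasp_force: 0.0
```

Call:
servo_tool --commands '[[[0, 0.02, -0.03, -0.02, 0, 0, 0], [0, 0, -0.03, 0, 0, 0, 0], [0, 0, -0.03, 0, 0, 0, 0], [0, 0, -0.03, 0, 0, 0, 0], [0, 0, -0.03, 0, 0, 0, 0], [0, 0, -0.03, 0, 0, 0, 0], [0, 0, -0.03, 0, 0, 0, 0], [0, 0, 0, 0, 0, 0, 0], [0, 0, 0, 0, 0, 0, 0]]]'

```text
clock: 43.67
position: [427.5, -483.9, 256.9]
ee_rot: [-0.095, 0.995, 0.001, -0.001]
contact_force: [-0.3, 0.6, -0.7]
gripper_width: 85.4
grasp_force: 0.0
```

Run:
```python
from h import *
st(); t=snap('top','t23.png'); s=snap('side','s23.png'); print(handle(t)); print([c for c in caps(t,126) if np.hypot(*(c[1]-CAN[:2]))<75])
c=np.hstack([cv2.resize(t['frame'][150:300,270:470],(400,300)),cv2.resize(s['frame'][110:320,200:480],(400,300))]); cv2.imwrite('pics/c23.png',c)
```

```text
{'clock': 43.667, 'joints': [-0.597, 0.406, 0.106, -0.0, -1.272, -0.784], 'position': [427.525, -483.864, 256.903], 'contact_force': [-0.276, 0.592, -0.665], 'gripper_width': 85.439, 'grasp_force': 0.0}
[(array([680.5, -34.3]), np.float64(-82.9), np.float64(74.7), np.int32(425)), (array([525. , -15.6]), np.float64(-9.1), np.float64(60.0), np.int32(109))]
[(array([325.4, 218.6]), array([561.1,   6.6])), (array([349.4, 223.1]), array([550.4, -57. ])), (array([320.5, 242.3]), array([497.8,  18.1])), (array([344.4, 246.9]), array([486.9, -44.9]))]
```

View pics/c23.png

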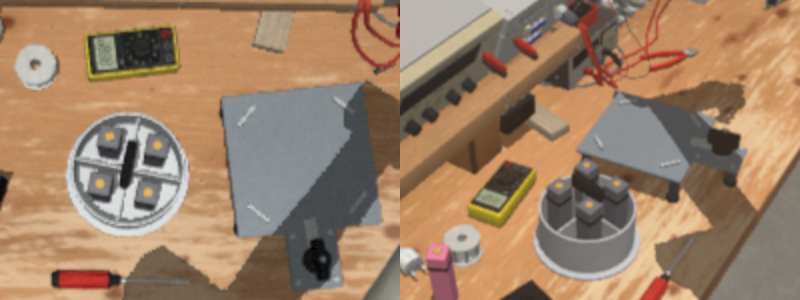

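The top and side views show all four sticks upright in the canister, the lug at (310,230) pointing over the empty stand, and the bystanders undisturbed. The arm is clear.

```bash
python3 -c "
from h import *
print(ticket.job_done())"
```

```text
the job is handed in; nothing more can be done
None
```

The job is handed in, but the judge returned no verdict: by the last camera views, the canister stands upright on the bench with all four sticks in it, the clamp is turned back in over the empty stand (about 0.07 rad), the bystanders look undisturbed, and the arm is clear.

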